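Weigh a straw wreath on the hanging scale

TASK

Weigh the wreath that has the hanger: switch the scale on with the lever on its control box, then take the wreath and push the steel eye of its hanger down past the sprung gate into the scale's hook, so that the gate snaps shut behind it. Let go so that it hangs free, and once it hangs nearly still press the hold button all the way down and let it up again. Do not press hold before the wreath is in the hook, and do not knock about the plain wreath, the tin, the scissors, the twine spool or the glue bottle.

Things in the scene. Friction and masses are not known exactly. Their poses are not given: they have to be found in the camera images.
- scale: Hanging scale on a fixed gallows. Origin on the table below the hook's seat; z up, +x from hook tip to shank (away from the robot at yaw 0). Upward-opening snap hook of 12 mm rod in its x-z plane: shank at x +26 mm, then from 280 mm up a V-shaped seat, bottom at x 0, 242 mm up; free tip at x -26; mouth 40 mm wide. Post (24 mm square, 464 tall) at x +125, y +90; foot plate x +60..170, y -60..130.
- hook_seat (a point): Where the centre of the eye's rod lies when it hangs in the bottom of the hook's V: 264 mm above the table. Axes as scale. The scale's head, above the shank, covers x +8 to +52 and y -38 to +38 mm; its underside is 106 mm above this point. The gallows' arm from post to head is 176 to 200 mm above it.
- hook_tip (a point): Top of the hook's free tip, 26 mm from the seat towards -x of the scale and 48 mm above it (312 mm above the table).
- gate (a joint): Sprung gate across the hook's mouth, rad: 0 shut, grows as it swings down into the hook, stop 1.25. Steel flap 38 x 14 x 5 mm hinged at the shank (x +19 mm, 50 mm above the seat), its free end inside the tip. Needs 2 to 3 N near its end. The eye pushed down at x -8 mm passes its end at about 0.9 rad, 20 mm above the seat; then it springs shut above it. Cannot open upwards.
- wreath: Wreath to weigh, 0.14 to 0.22 kg, 250 mm long, lying flat. Origin under the middle of its wooden grip, at table level; +x along the hanger to the eye, z up. All centred on z = 16 mm: grip 60 (x) x 20 x 20 mm about the origin; round steel eye of 8 mm rod, flat in x-y, centre x +66, centre-line radius 28 mm; straw ring 124 mm across, 32 thick, centre x -88. Centre of mass near x -69.
- grip (a point): Middle of the wooden grip of the wreath to weigh (x 0, z 16 mm in the wreath's frame). Axes as wreath.
- eye_end (a point): Middle of the rod at the far end of the eye (x +94 mm, z 16 mm in the wreath's frame): the part that goes into the hook. Axes as wreath.
- control_box: Fixed grey control box 130 (x) x 180 (y) x 45 (z) mm. Origin at the centre of its underside; +x from its front to its back (a dark blank display lies along the back), y to the left, z up. The lever stands at x -10, y -52 mm, the button at x -10, y +55 mm.
- power (a joint): Power lever on the control box, rad: 0 off (leaning to the box's -x), 1.0 on (leaning to its +x, at the stop). It is off at the start and stays where it is left; 70 mm steel lever.
- power_tip (a point): Tip of the power lever. It moves in an arc towards +x of the control box.
- hold (a joint): Travel of the round hold button, m: 0 up, 0.007 fully down. Sprung: fully down takes 4 N.
- hold_top (a point): Middle of the top of the hold button (36 mm wide), pressed straight down.
- plain_wreath: Plain straw wreath without hanger, 124 mm across, 32 mm thick, flat on the table; origin under its centre. Leave alone.
- tin: Tin can 74 mm across, 110 mm tall; origin under its centre. Leave alone.
- scissors: Scissors about 200 mm long, flat on the table; origin under the pivot. Leave alone.
- spool: Twine spool 64 mm across, 60 mm tall; origin under its centre. Leave alone.
- glue: Glue bottle 56 mm across, 140 mm tall; origin under its centre. Leave alone.
Not all that is in view belongs to the job. Leave any orange look-alike of the control_box alone.

How it is judged:
On the way, in this order (a step that is already met when the one before it is completed fails the run):
1. the scale is switched on (lever past 0.85 rad) while the wreath still lies on the table (value of joint power above 0.85 rad and height (world z) of grip below 0.05 m), for 0.1 s.
2. the wreath is lifted off the table (height (world z) of grip above 0.12 m), for 0.1 s.
3. the eye pushes the gate open (past 0.3 rad, the eye's end within 60 mm of the seat) (value of joint gate above 0.3 rad and distance between eye_end and hook_seat below 0.06 m).
4. the wreath hangs in the hook, released and nearly still, behind the shut gate (distance between eye_end and hook_seat below 0.015 m and value of joint gate below 0.12 rad and angle between wreath's own x axis and vertical below 0.25 rad and angular speed of wreath below 0.8 rad/s and contact force between the fingers and wreath below 0.1 N), for 0.3 s.
5. the hold button is pressed past 5 mm while the wreath hangs so (value of joint hold above 0.005 m and distance between eye_end and hook_seat below 0.015 m and angle between wreath's own x axis and vertical below 0.25 rad and angular speed of wreath below 0.8 rad/s and contact force between the fingers and wreath below 0.1 N), for 0.05 s.
At the end, for the whole second after the job is handed in: The wreath hangs by its eye in the hook (eye end within 15 mm of the seat, hanger within 0.25 rad of vertical, turning under 0.8 rad/s), gate shut (under 0.12 rad), power lever on (past 0.85 rad), hold button up again (under 2 mm) (distance between eye_end and hook_seat below 0.015 m and value of joint gate below 0.12 rad and angle between wreath's own x axis and vertical below 0.25 rad and angular speed of wreath below 0.8 rad/s and value of joint power above 0.85 rad and value of joint hold below 0.002 m); the robot touches nothing.
It fails at once if the hold button is pressed while the wreath is not in the hook (value of joint hold above 0.004 m and distance between eye_end and hook_seat above 0.03 m).
It fails at once if a bystander (plain wreath, tin, scissors, spool, glue) is shifted by more than 40 mm (distance of any of plain_wreath, tin, scissors, spool, glue from where it was at the start of the episode above 0.04 m).
It also fails if it takes over 72 s, if anything falls off the work surface, if the arm or the gripper's body presses on something with over 40 N, if the wrist force passes 120 N, or if a joint passes its speed limit or range.

ROBOT

A 6-joint arm with a two-finger parallel gripper is mounted at the origin on the work surface. World frame = base frame: x ahead of the robot, y to its left, z up, the work surface at z = 0. Lengths are in m, angles in rad, forces in N, time in s.
With the tool pointing down it reaches from about 0.35 to 0.85 m from the base axis. Payload 8.1 kg.
Tool frame: the origin (TCP) lies midway between the tips of the shut fingers; the grasp point (between the pads) lies 19 mm behind it; z points along the fingers, y is the direction in which the jaws open and shut (so a half turn about z gives the same grasp; the last joint's range is limited). The gripper opens to 93 mm and grips with 3 to 60 N. Pads are 15 mm wide; open, the fingers measure 128 mm over their backs; the gripper's body (75 mm by 188 mm) begins 65 mm behind the grasp point.
Start: joints at [1.025, 0.13, 1.488, -0, 1.523, -0.085], TCP at [0.267, 0.537, 0.219] pointing down, gripper open.
Joint ranges: [-2.96, 2.96], [-0.89, 2.26], [0.02, 2.5], [-1.34, 4.48], [0, 2.73], [-2.66, 2.66]. Speed limits (rad/s): [2.39, 2.39, 2.79, 3.14, 3.14, 3.14].

INTERFACE

Orientations are given as a unit quaternion [x, y, z, w].
In Python, from rig import robot, snapshot gives the robot as it stands.
- The arm moves only by the tool play_rows, never from a script. Its arguments are lists of equal length, an entry for each row: "angular": the turn, a rotation vector about the tool's x, y, z in degrees, a list of three; "xyz": the shift along the tool's x, y, z in mm, a list of three; "fingers": the opening, from -1 (shut) to 1 (fully open), so that 0 is half open. In form: {"angular": [[rx, ry, rz], ...], "xyz": [[x, y, z], ...], "fingers": [fingers, ...]}. A call has 1 to 12 rows; each row shifts and turns the pose as measured when the row begins, along the tool's axes as they then stand; what a row does not reach is not made up. A row lasts 1/10 s, in which the tool goes at most 50 mm and 8.59 degrees, less where a joint would pass 70% of its speed; a pose out of reach is approached as far as the arm can. A call with a gripper value outside its range is refused whole. The fingers move at their own pace and stop on an object; "force" is the grip in N (left out, the last holds). Time passes only in rows, so rows that do not move let the fingers close. It gives the time, the measured TCP pose, the force and the opening at its end, in the units of the state.
- robot.sense(): the state, without advancing time (a new reading comes with each control period).
- snapshot(name): name is "scene" or "top"; returns a dict with "image" (480x640x3 uint8, red, green, blue), "intrinsics" (3x3 intrinsics, pixels), "k1" (the pictures are not rectified: a ray, as slopes to the right and down, at radius r is drawn at 1 + k1 r^2 times it, then the intrinsics apply), "pose" (4x4, takes a point from camera to world coordinates). Camera axes: x right, y down, z forward; pixel columns grow to the right and rows downward; lengths in m; the calibration is good to about 2 mm. A picture is of the moment at which its call begins. There is no depth.
- robot.finish_job(): hands the job in, once; it reports no verdict.
The state is a dict: "clock": time; "joint_pos": joint angles; "dq": joint speeds; "joint_efforts": joint torques, N m; "tcp_pos": TCP position; "ee_rot": TCP orientation; "contact_force": force on the tool from outside, world axes, zero at the start; "moment": the same for the moment, N m; "gripper_width": finger opening in m.
Only numpy, scipy, OpenCV 4.12 (cv2) and the standard library are available. Lean on these libraries where they do the work, as an engineer would, in place of code of your own. Each camera call takes 0.05 s, during which the arm holds its last target.

## Working session

There is one attempt and no reset: what is moved stays moved. The work goes in short steps, Python scripts to look and compute and a tool call to move; the robot and the scene stay as the last step left them, time stands still between calls to the robot, and variables do not carry over. Pictures are saved under pics/ and viewed, and the job is handed in when it is done.

Besides the shell and the picture viewer there is one more tool, called by a JSON object that holds its "api" and its "payload", one argument or row to a line. play_rows: Moves the arm, as the interface text tells. Its arguments: {"type":"object","properties":{"angular":{"type":"array","items":{"type":"array","items":{"type":"number"}}},"xyz":{"type":"array","items":{"type":"array","items":{"type":"number"}}},"fingers":{"type":"array","items":{"type":"number"}},"force":{"type":"number"}},"required":["angular","xyz","fingers"]}

```bash
ls; mkdir -p pics; python3 - <<'E'
from rig import robot,snapshot
import cv2,numpy as np
for n in("scene","top"):
    s=snapshot(n); cv2.imwrite(f"pics/{n}0.png",s["image"][...,::-1]); print(n,s["intrinsics"],s["k1"],s["pose"])
    np.savez(f"{n}0.npz",**s)
print(robot.sense())
E
```

```text
pics
scene [[488.68816423   0.         321.65847522]
 [  0.         488.68816423 239.78890622]
 [  0.           0.           1.        ]] -0.049597932498891856 [[ 6.65861687e-01  4.40778321e-01 -6.01949072e-01  1.31194160e+00]
 [ 7.46075002e-01 -3.92791457e-01  5.37668079e-01 -7.76322133e-01]
 [ 5.51980396e-04 -8.07111729e-01 -5.90398469e-01  1.05449396e+00]
 [ 0.00000000e+00  0.00000000e+00  0.00000000e+00  1.00000000e+00]]
top [[486.66157255   0.         314.69161498]
 [  0.         486.66157255 232.68977268]
 [  0.           0.           1.        ]] -0.09301907093179498 [[ 0.00815327 -0.98783379  0.15529948  0.26492965]
 [-0.99990386 -0.00979575 -0.00981388  0.02052564]
 [ 0.01121576 -0.15520453 -0.98781869  1.44595459]
 [ 0.          0.          0.          1.        ]]
{'clock': 0.1, 'joint_pos': array([ 1.02461256e+00,  1.31062707e-01,  1.48918504e+00, -3.13232175e-06,
        1.52300536e+00, -8.54031413e-02]), 'dq': array([-8.45521590e-04, -2.78847737e-03, -2.38783939e-03,  7.51721986e-04,
       -7.74187145e-05, -2.20823857e-04]), 'joint_efforts': array([ 1.54389977e-04, -5.61341214e+01, -4.93096197e+01,  7.68902223e-02,
        2.91452726e-02,  6.37003154e-06]), 'tcp_pos': array([0.26649958, 0.53698511, 0.217698  ]), 'ee_rot': array([ 2.28357387e-01,  9.73577020e-01, -7.89655835e-04, -2.56356486e-04]), 'contact_force': array([-0.53248605, -1.15503186,  0.3175387 ]), 'moment': array([ 0.01989389, -0.06940015, -0.00591894]), 'gripper_width': 0.09342488343437336}
```

View pics/scene0.png

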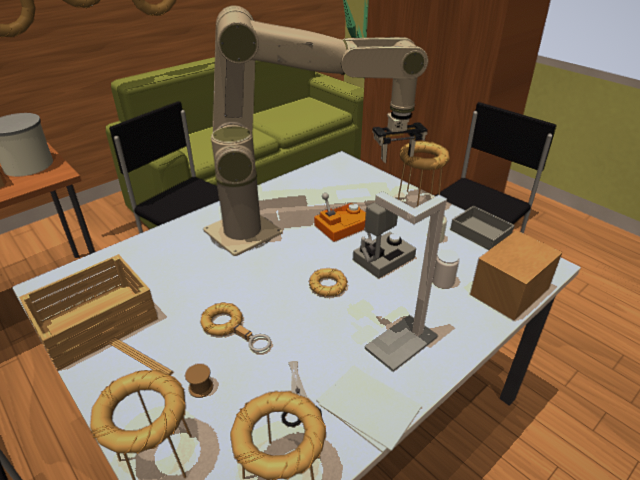

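View pics/top0.png

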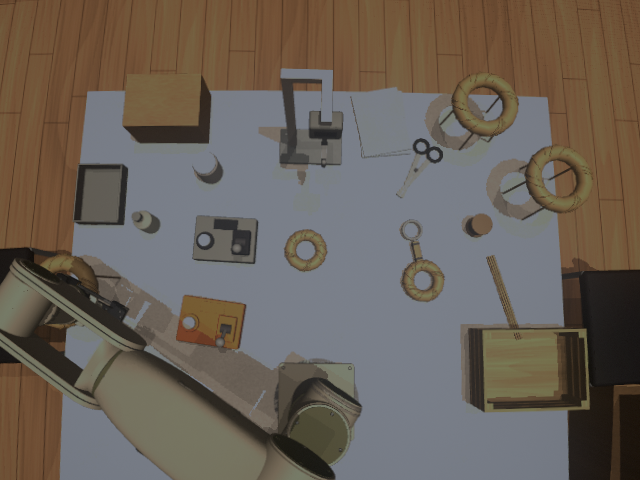

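The top picture shows the following, with pixel positions:
- **Wreaths:** the hanger wreath has its ring at (423,280) and its eye at (411,230). The plain wreath is at (306,250). The stand wreaths at (485,103), (558,178) and (68,285) are decoration.
- **Control boxes:** the grey one is at (225,240), and the orange look-alike at (212,322) is to be left alone.
- **Scale:** the foot is at (310,147).

I choose the grey box and the wreath with the eye. Next I check both in close crops.

```bash
cat > h.py <<'E'
import cv2,numpy as np
def load(n,i=0): return dict(np.load(f"{n}{i}.npz"))
def dist(s): return np.array([float(s["k1"]),0,0,0,0])
def ray(s,uv):
    p=cv2.undistortPoints(np.array([[uv]],float),s["intrinsics"],dist(s))[0,0]
    return s["pose"][:3,3], s["pose"][:3,:3]@np.array([p[0],p[1],1.])
def onz(s,uv,z):
    o,d=ray(s,uv); return o+d*(z-o[2])/d[2]
def tri(s1,a,s2,b):
    o1,d1=ray(s1,a);o2,d2=ray(s2,b)
    t=np.linalg.lstsq(np.stack([d1,-d2],1),o2-o1,rcond=None)[0]
    p,q=o1+t[0]*d1,o2+t[1]*d2
    return (p+q)/2,np.linalg.norm(p-q)
def proj(s,P):
    T=np.linalg.inv(s["pose"]);P=np.atleast_2d(np.array(P,float))
    return cv2.projectPoints(P,cv2.Rodrigues(T[:3,:3])[0],T[:3,3],s["intrinsics"],dist(s))[0][:,0]
def crop(s,x0,y0,x1,y1,k,name):
    im=cv2.resize(s["image"][y0:y1,x0:x1,::-1],None,fx=k,fy=k,interpolation=cv2.INTER_CUBIC); cv2.imwrite(f"pics/{name}.png",im)
E
python3 - <<'E'
from h import *
a=load("top");b=load("scene")
A=cv2.resize(a["image"][205:310,380:460],None,fx=5,fy=5,interpolation=2)
B=cv2.resize(a["image"][205:275,185:265],None,fx=5,fy=5,interpolation=2)
C=np.zeros((525,800,3),np.uint8);C[:,:400]=A;C[:350,400:]=B
cv2.imwrite("pics/c1.png",C[...,::-1])
A=cv2.resize(b["image"][180:280,345:425],None,fx=5,fy=5,interpolation=2)
B=cv2.resize(b["image"][290:370,195:275],None,fx=5,fy=5,interpolation=2)
C=np.zeros((500,800,3),np.uint8);C[:,:400]=A;C[:400,400:]=B
cv2.imwrite("pics/c2.png",C[...,::-1])
crop(a,270,60,350,180,5,"c3")
crop(b,350,180,450,370,3,"c4")
E
```

```text
(no output)
```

View pics/c1.png

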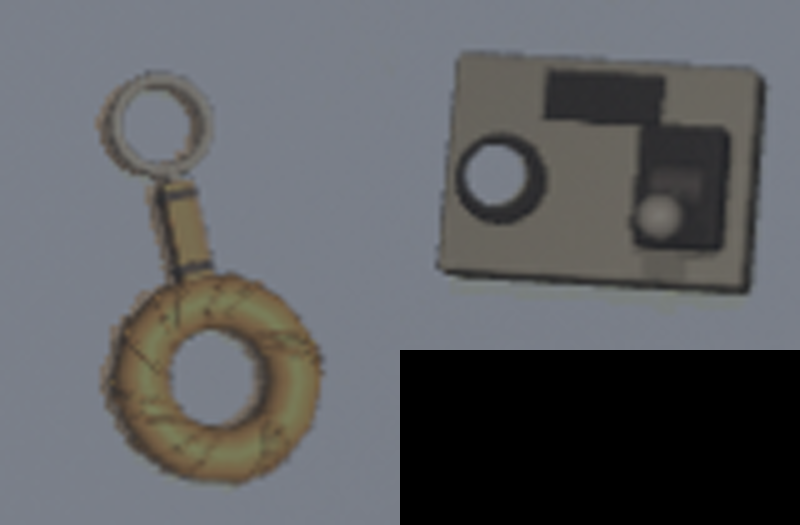

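View pics/c2.png

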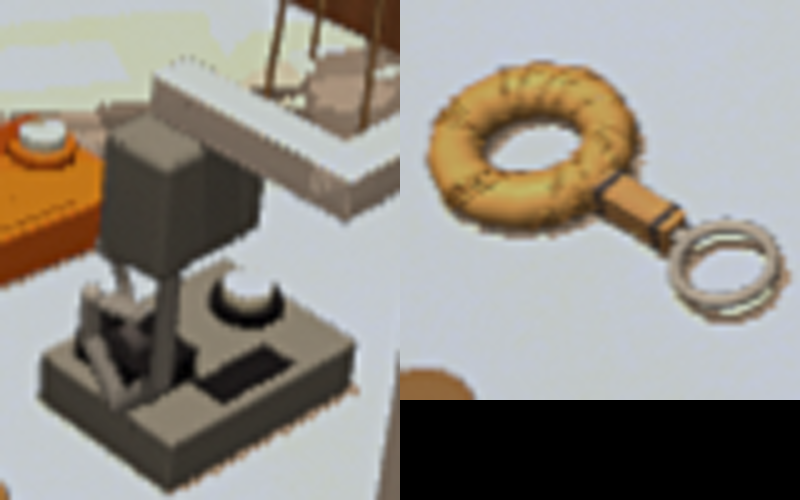

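View pics/c3.png

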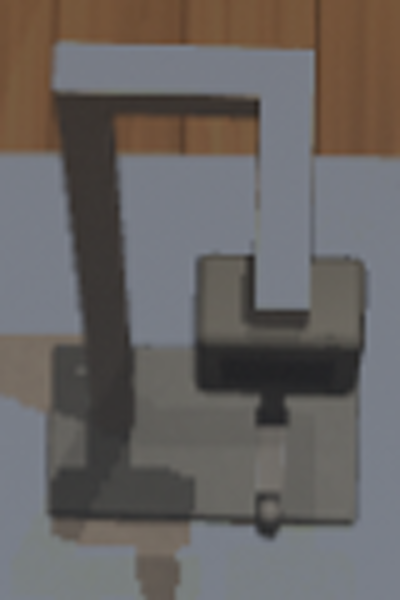

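View pics/c4.png

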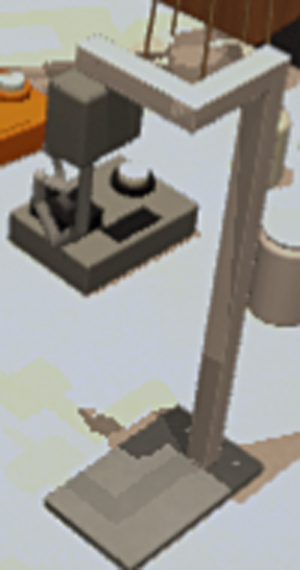

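```bash
python3 - <<'E'
from h import *
np.set_printoptions(precision=4,suppress=True)
a=load("top");b=load("scene")
def c1(x,y,x0=380,y0=205): return ((x+.5)/5-.5+x0,(y+.5)/5-.5+y0)
eye=onz(a,c1(160,124),.016);ring=onz(a,c1(215,379),.016);gr=onz(a,c1(187,230),.02)
v=eye-ring;yw=np.arctan2(v[1],v[0]);print("eye",eye,"ring",ring,"grip",gr,"d",np.linalg.norm(v),"(154) yaw",yw,"grip est",ring+.088*v/np.linalg.norm(v), eye-.066*v/np.linalg.norm(v))
# scene view eye/ring
e2=onz(b,((325+.5)/5-.5+195,(263+.5)/5-.5+290),.016);r2=onz(b,((537-400+.5)/5-.5+195,(150+.5)/5-.5+290),.018);print("scene eye",e2,r2)
B=lambda x,y:c1(x-400,y,185,205)
C=[onz(a,B(*p),.045) for p in[(458,52),(763,70),(748,291),(440,270)]]
print("box",C,[np.linalg.norm(C[i]-C[(i+1)%4]) for i in range(4)],"ctr",np.mean(C,0))
x=(C[0]+C[1]-C[2]-C[3]);print("box yaw",np.arctan2(x[1],x[0]), )
print("btn",onz(a,B(495,175),.055))
F=[onz(a,c1(*p,270,60),.006) for p in[(357,522),(50,516),(48,347)]]
print("foot",F,[np.linalg.norm(F[i]-F[i+1]) for i in range(2)])
print("hooktip z312",onz(a,c1(267,515,270,60),.312))
print("arm far corner",onz(a,c1(55,43,270,60),.464),onz(a,c1(313,50,270,60),.464),onz(a,c1(310,310,270,60),.464),onz(a,c1(257,307,270,60),.464))
S=lambda x,y:c1(x,y,345,180)
print("tip tri",tri(a,c1(267,517,270,60),b,S(92,288)))
E
```

```text
eye [ 0.5026 -0.2839  0.016 ] ring [ 0.3503 -0.3135  0.016 ] grip [ 0.4383 -0.2978  0.02  ] d 0.15514208454405348 (154) yaw 0.19180800328045894 grip est [ 0.4367 -0.2967  0.016 ] [ 0.4378 -0.2965  0.016 ]
scene eye [ 0.5002 -0.2844  0.016 ] [ 0.3569 -0.3165  0.018 ]
box [array([0.5344, 0.3554, 0.045 ]), array([0.5253, 0.1753, 0.045 ]), array([0.3954, 0.1805, 0.045 ]), array([0.4056, 0.36  , 0.045 ])] [np.float64(0.18032792197315245), np.float64(0.12992421173413085), np.float64(0.1797562478229753), np.float64(0.12882785369478464)] ctr [0.4652 0.2678 0.045 ]
box yaw -0.03840577107129207
btn [0.4602 0.328  0.055 ]
foot [array([ 0.7057, -0.0729,  0.006 ]), array([0.7074, 0.1157, 0.006 ]), array([0.8168, 0.1193, 0.006 ])] [np.float64(0.18856921683344016), np.float64(0.10948594410991523)]
hooktip z312 [ 0.615  -0.0094  0.312 ]
arm far corner [0.7818 0.0881 0.464 ] [ 0.7799 -0.0245  0.464 ] [ 0.6592 -0.0233  0.464 ] [ 0.6603 -0.0007  0.464 ]
tip tri (array([ 0.615 , -0.0095,  0.309 ]), np.float64(8.351961740491261e-05))
```

```bash
python3 - <<'E'
from h import *
b=load("scene");a=load("top")
crop(b,355,195,415,275,10,"c5"); crop(a,215,215,265,275,10,"c6")
E
python3 -c "import rig,inspect;print([x for x in dir(rig.robot) if x[0]!='_'])"
```

```text
['PlanningError', 'finish_job', 'sense']
```

View pics/c5.png

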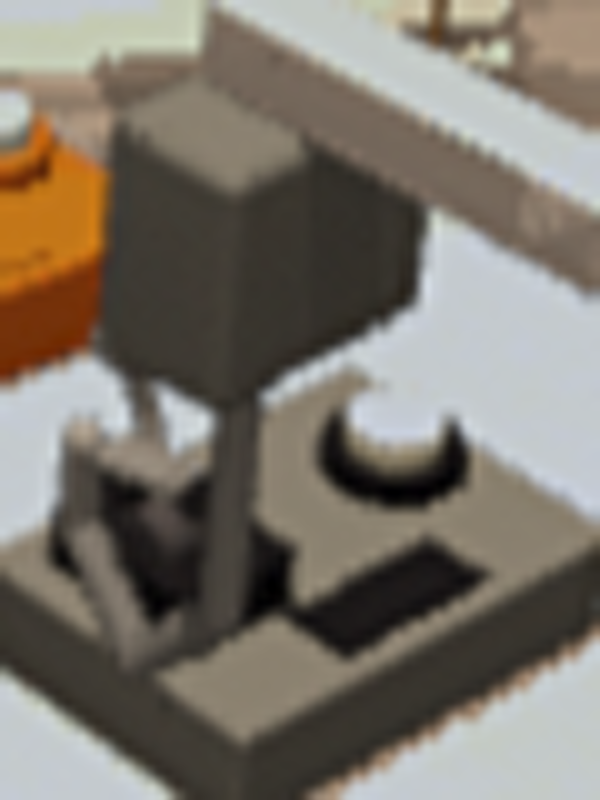

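The crops confirm the choice. The grey box measures 180 x 129 mm, and eye to ring is 155 mm against 154 mm expected. The hook tip triangulates to 309 mm height against 312 mm. Next I fix the frames and plan the lever push.

```bash
cat >> h.py <<'E'
from scipy.spatial.transform import Rotation as Ro
def plan(p,R=None):
    "remaining delta to world target p (m), R (matrix) in tool axes"
    from rig import robot
    s=robot.sense();T=Ro.from_quat(s["ee_rot"])
    d=T.inv().apply(np.array(p)-s["tcp_pos"])*1000
    w=(T.inv()*Ro.from_matrix(R)).as_rotvec(degrees=True) if R is not None else np.zeros(3)
    print("xyz tool mm",d.round(1),"rot deg",w.round(1),"| q",s["joint_pos"].round(3))
E
python3 - <<'E'
from h import *
a=load("top")
B=lambda x,y:((x-400+.5)/5-.5+185,(y+.5)/5-.5+205)
print("lever tip",onz(a,B(658,216),.106).round(4),onz(a,B(658,216),.1).round(4))
psi=-.038;R=np.array([[np.cos(psi),-np.sin(psi)],[np.sin(psi),np.cos(psi)]])
c=np.array([.4652,.2678]);print("lever base",c+R@[-.01,-.052],"button",c+R@[-.01,.055])
D=np.array([[-1,0,0],[0,1,0],[0,0,-1.]]).T
plan([.375,.214,.22],D)
for n,p in dict(plain=(306,250),glue=(145,222),tin=(205,165),spool=(479,226),scis=(412,175)).items(): print(n,onz(a,p,.02).round(3))
E
```

```text
lever tip [0.431  0.2247 0.106 ] [0.4317 0.2257 0.1   ]
lever base [0.45323169 0.21621745] button [0.45729672 0.3231402 ]
xyz tool mm [-240.8 -241.1   -1.9] rot deg [ -0.1  -0.  -26.4] | q [ 1.025  0.131  1.489 -0.     1.523 -0.085]
plain [0.437 0.032 0.02 ]
glue [0.517 0.516 0.02 ]
tin [0.694 0.342 0.02 ]
spool [ 0.514 -0.489  0.02 ]
scis [ 0.67  -0.289  0.02 ]
```

{"api": "play_rows", "payload": {
  "angular": [
    [0,0,0],
    [0,0,0],
    [0,0,0],
    [0,0,0],
    [0,0,0],
    [0,0,0],
    [0,0,0],
    [0,0,0],
    [0,0,-7],
    [0,0,-7],
    [0,0,-7],
    [0,0,-5]
  ],
  "xyz": [
    [-30,-30,0],
    [-30,-30,0],
    [-30,-30,0],
    [-30,-30,0],
    [-30,-30,0],
    [-30,-30,0],
    [-30,-30,0],
    [-30,-30,0],
    [0,0,0],
    [0,0,0],
    [0,0,0],
    [0,0,0]
  ],
  "fingers": [-1,-1,-1,-1,-1,-1,-1,-1,-1,-1,-1,-1],
  "force": 20
}}

```text
clock: 1.3
tcp_pos: [0.3754, 0.1998, 0.2114]
ee_rot: [-0.003, 1.0, -0.004, -0.004]
contact_force: [0.6, 1.3, 0.1]
gripper_width: 0.0024
```

```bash
python3 - <<'E'
from h import *
from rig import snapshot
D=np.array([[-1,0,0],[0,1,0],[0,0,-1.]]).T
plan([.385,.22,.082],D)
for n in("top","scene"):
    s=snapshot(n);np.savez(n+"1.npz",**s)
a=load("top",1);crop(a,170,180,290,300,5,"t1")
E
```

```text
xyz tool mm [-10.8  21.3 129.2] rot deg [-0.5 -0.4  0.4] | q [ 0.373 -0.346  1.944 -0.005  1.554 -1.204]
```

View pics/t1.png

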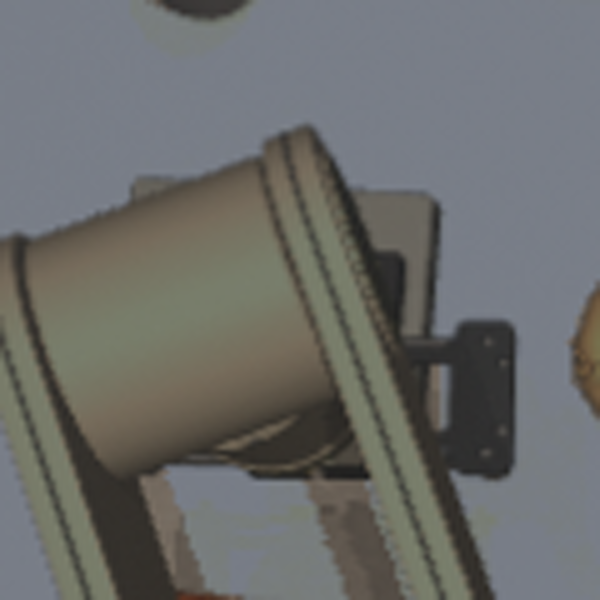

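{"api": "play_rows", "payload": {
  "angular": [
    [0,0,0],
    [0,0,0],
    [0,0,0],
    [0,0,0],
    [0,0,0]
  ],
  "xyz": [
    [0,7,35],
    [0,7,35],
    [0,7,35],
    [0,0,22],
    [0,0,0]
  ],
  "fingers": [-1,-1,-1,-1,-1]
}}

```text
clock: 1.9
tcp_pos: [0.375, 0.2212, 0.0812]
ee_rot: [0.006, 1.0, -0.004, -0.002]
contact_force: [-1.2, -0.5, 0.4]
gripper_width: 0.0003
```

```bash
python3 - <<'E'
from h import *
from rig import snapshot
s=snapshot("scene");np.savez("scene2.npz",**s)
crop(load("scene",2),310,150,450,280,5,"s2")
E
```

```text
(no output)
```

View pics/s2.png

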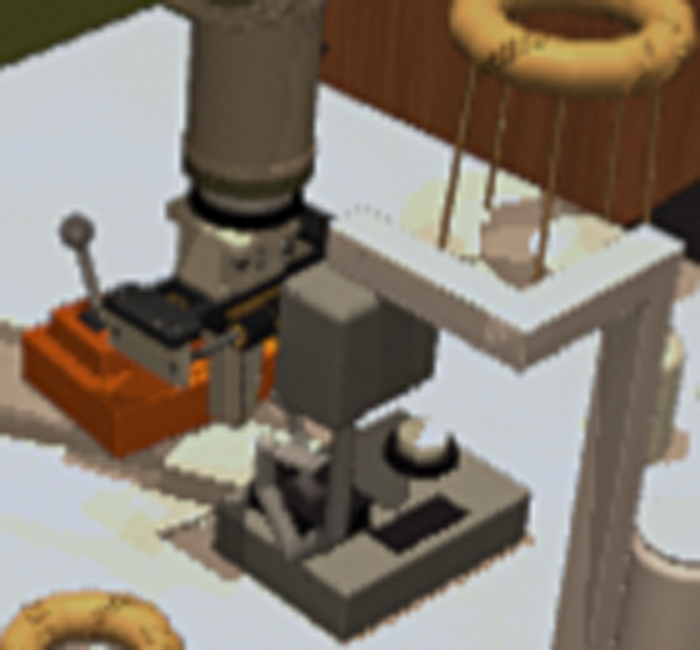

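The picture shows the shut fingers standing on the robot side of the grey box, in line with the lever and clear of the orange box. I push towards +x.

{"api": "play_rows", "payload": {
  "angular": [
    [0,0,0],
    [0,0,0],
    [0,0,0],
    [0,0,0],
    [0,0,0],
    [0,0,0]
  ],
  "xyz": [
    [-15,0,0],
    [-15,0,0],
    [-15,0,0],
    [-12,0,0],
    [-10,0,0],
    [-8,0,0]
  ],
  "fingers": [-1,-1,-1,-1,-1,-1]
}}

```text
clock: 2.55
tcp_pos: [0.4538, 0.2219, 0.0914]
ee_rot: [0.01, 1.0, -0.002, -0.001]
contact_force: [-33.7, -0.4, 14.9]
gripper_width: 0.0002
```

```bash
python3 - <<'E'
from h import *
from rig import snapshot,robot
s=snapshot("scene");np.savez("scene3.npz",**s)
crop(load("scene",3),310,150,450,280,5,"s3")
print(robot.sense()["contact_force"],robot.sense()["tcp_pos"])
E
```

```text
[-14.00007788  -1.52660782  10.78961174] [0.45346025 0.22190683 0.09144672]
```

View pics/s3.png

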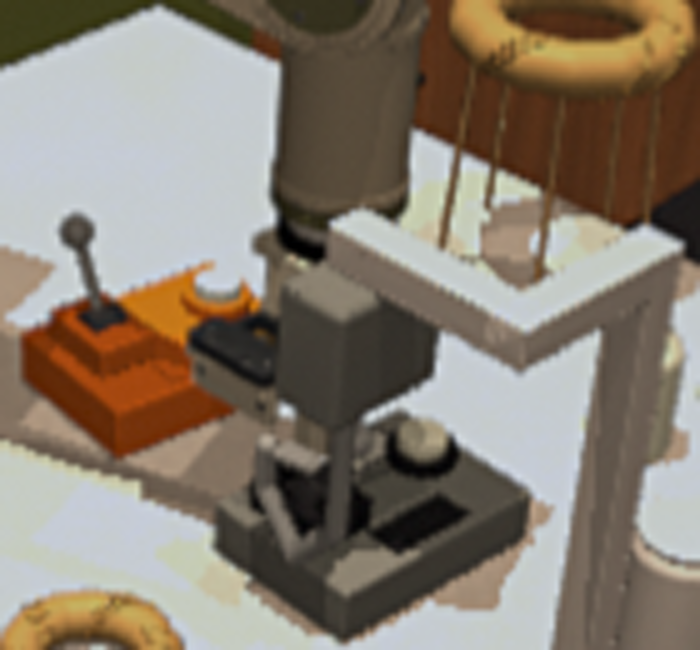

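The lever sits on a raised block, which the orange twin shows clearly, so the fingertips rub on it. I back off, rise and push higher up the lever.

{"api": "play_rows", "payload": {
  "angular": [
    [0,0,0],
    [0,0,0],
    [0,0,0],
    [0,0,0],
    [0,0,0],
    [0,0,0]
  ],
  "xyz": [
    [12,0,0],
    [0,0,-20],
    [-10,0,0],
    [-12,0,0],
    [-10,0,0],
    [-6,0,0]
  ],
  "fingers": [-1,-1,-1,-1,-1,-1]
}}

```text
clock: 3.2
tcp_pos: [0.465, 0.2226, 0.1138]
ee_rot: [0.01, 1.0, -0.003, -0.018]
contact_force: [-42.3, -3.8, 39.0]
gripper_width: 0.0004
```

```bash
python3 - <<'E'
from h import *
from rig import snapshot,robot
s=snapshot("scene");np.savez("scene3.npz",**s)
crop(load("scene",3),310,150,450,280,5,"s4")
print(robot.sense()["contact_force"],robot.sense()["tcp_pos"])
E
```

```text
[-46.22924971  -3.45445115  36.91111463] [0.46510104 0.2226272  0.1138753 ]
```

View pics/s4.png

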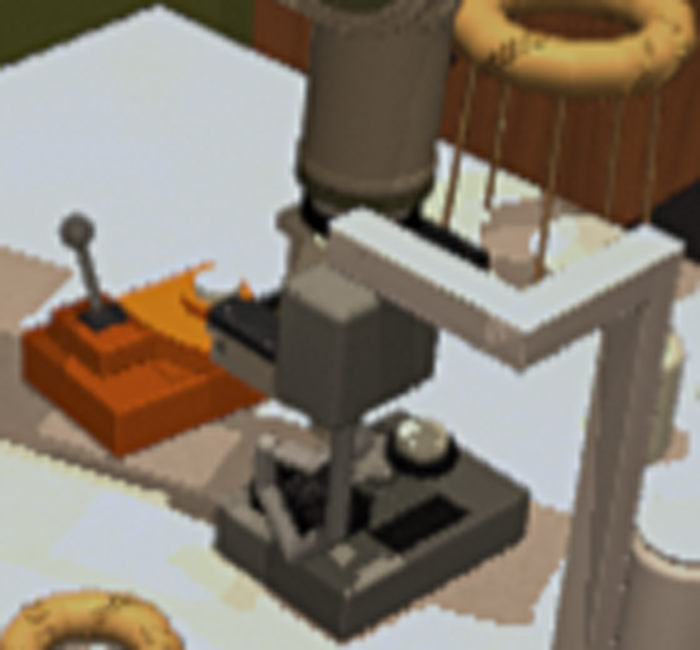

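{"api": "play_rows", "payload": {
  "angular": [
    [0,0,0],
    [0,0,0],
    [0,0,0],
    [0,0,0],
    [0,0,0],
    [0,0,0]
  ],
  "xyz": [
    [20,0,0],
    [30,0,0],
    [0,0,-40],
    [20,-40,-30],
    [0,-50,0],
    [0,-50,0]
  ],
  "fingers": [-1,-1,-1,-1,-1,-1]
}}

```text
clock: 3.85
tcp_pos: [0.3917, 0.0879, 0.1829]
ee_rot: [0.006, 1.0, -0.005, -0.023]
contact_force: [0.3, -0.1, 0.8]
gripper_width: 0.0006
```

```bash
python3 - <<'E'
from h import *
from rig import snapshot,robot
s=snapshot("top");np.savez("top4.npz",**s)
crop(load("top",4),180,200,270,280,8,"t4")
print(robot.sense()["contact_force"],robot.sense()["tcp_pos"],robot.sense()["joint_pos"])
E
```

```text
[ 1.57371993 -4.12902526  0.22064323] [0.3920428  0.08091104 0.18317115] [ 0.08475129 -0.36563056  2.01091699 -0.00998048  1.5435617  -1.46838063]
```

View pics/t4.png

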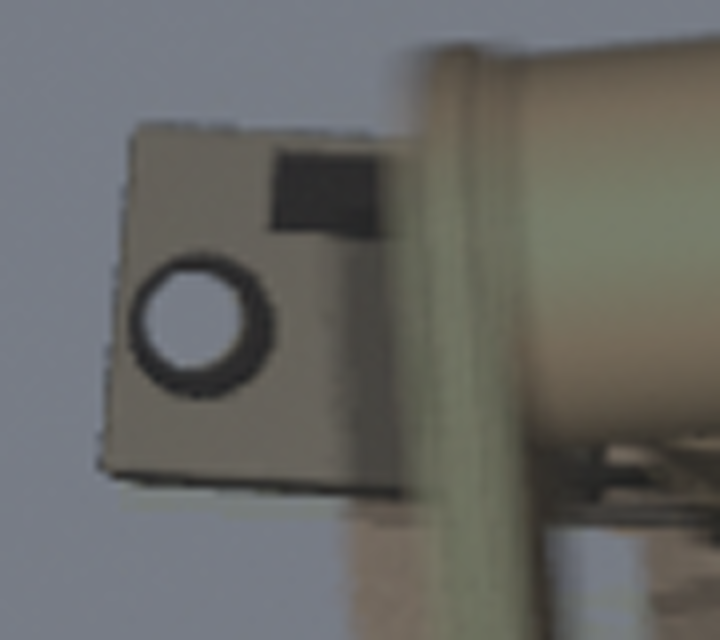

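{"api": "play_rows", "payload": {
  "angular": [
    [0,0,0],
    [0,0,0],
    [0,0,0],
    [0,0,0],
    [0,0,0],
    [0,0,0],
    [0,0,0],
    [0,0,0],
    [0,0,0],
    [0,0,8],
    [0,0,8],
    [0,0,8]
  ],
  "xyz": [
    [-5,-42,0],
    [-5,-42,0],
    [-5,-42,0],
    [-5,-42,0],
    [-5,-42,0],
    [-5,-42,0],
    [-5,-42,0],
    [-5,-42,0],
    [-5,-38,0],
    [0,0,0],
    [0,0,0],
    [0,0,0]
  ],
  "fingers": [0,0,0,0,0,0,0,0,0,0,0,0]
}}

```text
clock: 5.1
tcp_pos: [0.4348, -0.3187, 0.1891]
ee_rot: [0.227, 0.974, -0.014, -0.012]
contact_force: [0.2, -0.2, -0.7]
gripper_width: 0.0467
```

```bash
python3 - <<'E'
from h import *
from rig import snapshot,robot
s=snapshot("top");np.savez("top5.npz",**s)
crop(load("top",5),180,200,270,280,8,"t5")
print(robot.sense()["contact_force"],robot.sense()["tcp_pos"],robot.sense()["joint_pos"])
yw=.192;c,s=np.cos(yw),np.sin(yw)
R=np.array([[c,s,0],[s,-c,0],[0,0,-1]]).T
plan([.437,-.2965,.1],R)
E
```

```text
[ 0.58201872  0.31880201 -0.07763886] [ 0.4347986  -0.3186108   0.18911472] [-0.70245549 -0.00701831  1.68577967 -0.03584817  1.4714672  -1.80289583]
xyz tool mm [ 6.5 23.6 88.5] rot deg [ -2.    1.9 142.2] | q [-0.702 -0.007  1.686 -0.036  1.471 -1.803]
```

View pics/t5.png

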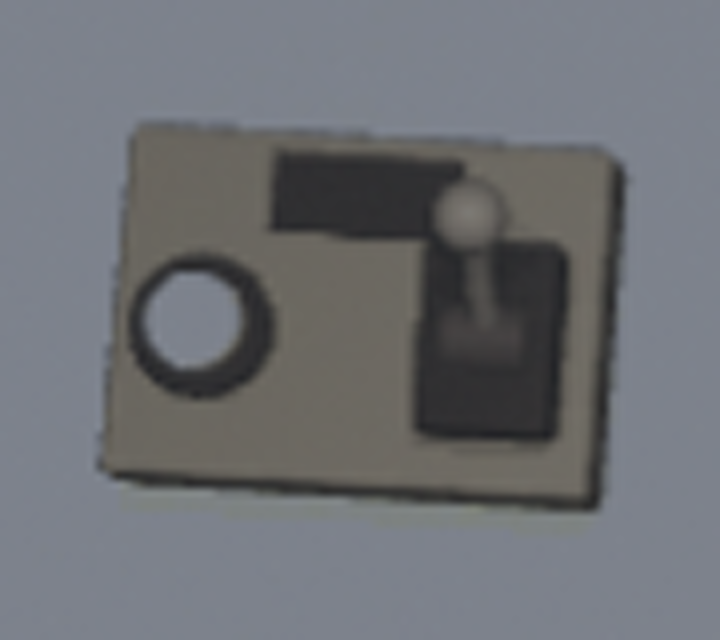

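```bash
python3 - <<'E'
from h import *
a=load("top",5)
u=((470+.5)/8-.5+180,(215+.5)/8-.5+200);o=load("top",0)
for z in(.115,.125,.135):print(onz(a,u,z).round(4), onz(o,((258.5)/5-.5+185,216.5/5-.5+205),z).round(4))
crop(load("top",5),180,200,270,280,8,"t5")
E
```

```text
[0.4896 0.2195 0.115 ] [0.4299 0.2234 0.115 ]
[0.488 0.218 0.125] [0.4286 0.2218 0.125 ]
[0.4863 0.2165 0.135 ] [0.4274 0.2203 0.135 ]
```

The lever ball has moved from (236.6,248.2) to (238.7,226.9), about 60 mm towards +x. That is the full 1.0 rad swing, so the scale is on. Now I turn for the grasp.

{"api": "play_rows", "payload": {
  "angular": [
    [0,0,8.5],
    [0,0,8.5],
    [0,0,8.5],
    [0,0,8.5],
    [0,0,8.5],
    [0,0,8.5],
    [0,0,8.5],
    [0,0,8.5],
    [0,0,8.5],
    [0,0,8.5],
    [0,0,8.5],
    [0,0,8.5]
  ],
  "xyz": [
    [0,0,0],
    [0,0,0],
    [0,0,0],
    [0,0,0],
    [0,0,0],
    [0,0,0],
    [0,0,0],
    [0,0,0],
    [0,0,0],
    [0,0,0],
    [0,0,0],
    [0,0,0]
  ],
  "fingers": [0,0,0,0,0,0,0,0,0,0,0,0]
}}

```text
clock: 6.35
tcp_pos: [0.4385, -0.3221, 0.1885]
ee_rot: [0.902, 0.431, -0.017, 0.007]
contact_force: [0.7, -0.1, 0.4]
gripper_width: 0.0468
```

{"api": "play_rows", "payload": {
  "angular": [
    [0,0,8.5],
    [0,0,8.5],
    [0,0,8.5],
    [0,0,8.5],
    [0,0,4]
  ],
  "xyz": [
    [0,0,0],
    [0,0,0],
    [0,0,0],
    [0,0,0],
    [0,0,0]
  ],
  "fingers": [0,0,0,0,0]
}}

```text
clock: 6.85
tcp_pos: [0.4402, -0.3233, 0.1884]
ee_rot: [0.994, 0.109, -0.012, 0.014]
contact_force: [0.1, -0.6, -0.5]
gripper_width: 0.0464
```

```bash
cat >> h.py <<'E'
yw=.192;_c,_s=np.cos(yw),np.sin(yw)
RG=np.array([[_c,_s,0],[_s,-_c,0],[0,0,-1]]).T
E
python3 - <<'E'
from h import *
plan([.4365,-.2967,.1],RG)
E
```

```text
xyz tool mm [  4.6 -29.   87.6] rot deg [1.5 1.5 1.5] | q [-0.702  0.     1.68  -0.037  1.458  0.655]
```

{"api": "play_rows", "payload": {
  "angular": [
    [1.5,1.5,1.5],
    [0,0,0],
    [0,0,0],
    [0,0,0]
  ],
  "xyz": [
    [5,-28,0],
    [0,0,45],
    [0,0,42],
    [0,0,0]
  ],
  "fingers": [0,0,0,0]
}}

```text
clock: 7.25
tcp_pos: [0.4421, -0.2963, 0.1011]
ee_rot: [0.995, 0.1, 0.003, 0.003]
contact_force: [-1.3, 0.4, -0.8]
gripper_width: 0.0466
```

```bash
python3 - <<'E'
from h import *
from rig import snapshot
plan([.4365,-.2967,.007],RG)
s=snapshot("scene");np.savez("scene5.npz",**s);crop(load("scene",5),180,210,300,380,4,"s5")
E
```

```text
xyz tool mm [-6.1 -1.2 94. ] rot deg [ 0.3 -0.3  0.4] | q [-6.870e-01  2.800e-02  1.816e+00  1.000e-03  1.290e+00  6.840e-01]
```

View pics/s5.png

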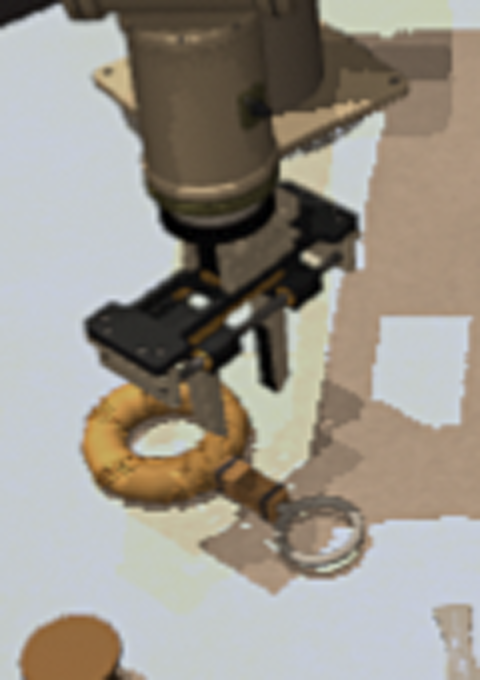

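The picture shows the fingers on both sides of the grip line, above the ring end of the grip. I go down and close.

{"api": "play_rows", "payload": {
  "angular": [
    [0,0,0],
    [0,0,0],
    [0,0,0],
    [0,0,0],
    [0,0,0],
    [0,0,0],
    [0,0,0],
    [0,0,0],
    [0,0,0],
    [0,0,0]
  ],
  "xyz": [
    [-5,-1,35],
    [0,0,35],
    [0,0,18],
    [0,0,4],
    [0,0,0],
    [0,0,0],
    [0,0,0],
    [0,0,0],
    [0,0,0],
    [0,0,0]
  ],
  "fingers": [0,0,0,0,-1,-1,-1,-1,-1,-1],
  "force": 60
}}

```text
clock: 8.3
tcp_pos: [0.4517, -0.3088, 0.0307]
ee_rot: [0.994, 0.104, 0.014, 0.014]
contact_force: [-0.2, -0.6, 0.4]
gripper_width: 0.0031
```

```bash
python3 - <<'E'
from h import *
from rig import snapshot
plan([.4365,-.2967,.007],RG)
s=snapshot("scene");np.savez("scene6.npz",**s);crop(load("scene",6),180,210,300,380,4,"s6")
E
```

```text
xyz tool mm [-12.9 -15.7  22.9] rot deg [ 1.8 -1.5  0.9] | q [-0.694  0.126  1.854  0.     1.122  0.67 ]
```

View pics/s6.png

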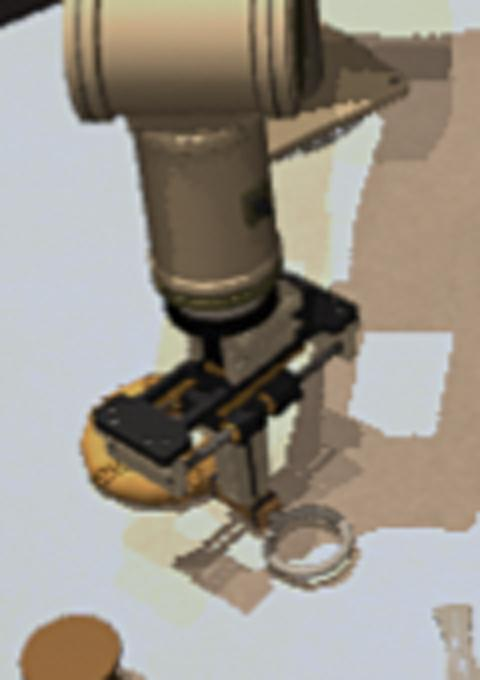

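The moves lagged, so the fingers shut above the grip at z 31 mm. I open, rise a little and measure again.

{"api": "play_rows", "payload": {
  "angular": [
    [0,0,0],
    [0,0,0],
    [1.5,-1.5,1],
    [0,0,0],
    [0,0,0],
    [0,0,0]
  ],
  "xyz": [
    [0,0,-20],
    [0,0,-10],
    [-12,-15,0],
    [0,0,0],
    [0,0,0],
    [0,0,0]
  ],
  "fingers": [-1,0,0,0,0,0]
}}

```text
clock: 8.95
tcp_pos: [0.436, -0.296, 0.0607]
ee_rot: [0.995, 0.095, 0.0, 0.003]
contact_force: [0.5, 0.0, -0.4]
gripper_width: 0.0359
```

```bash
python3 - <<'E'
from h import *
from rig import snapshot
plan([.4365,-.2967,.007],RG)
s=snapshot("scene");np.savez("scene6.npz",**s);crop(load("scene",6),180,290,300,380,6,"s6")
s=snapshot("top");np.savez("top6.npz",**s);crop(load("top",6),380,205,460,310,5,"t6")
E
```

```text
xyz tool mm [ 0.4  0.5 53.7] rot deg [ 0.3  0.  -0.1] | q [-0.691  0.067  1.855 -0.004  1.216  0.691]
```

View pics/s6.png

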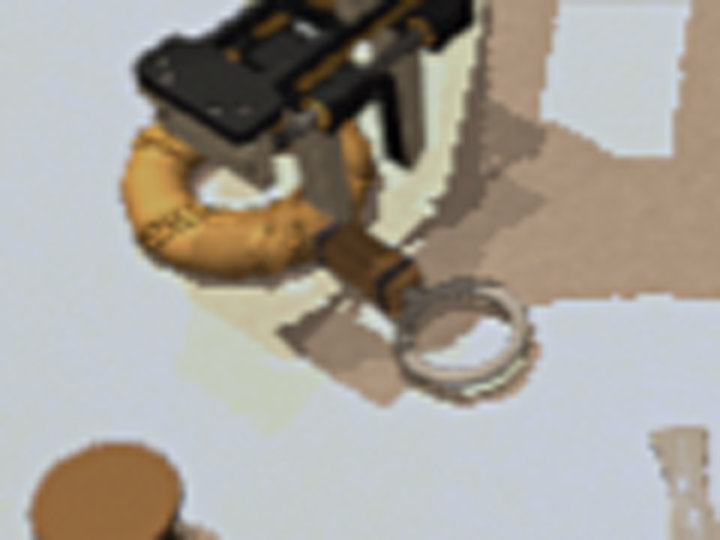

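View pics/t6.png

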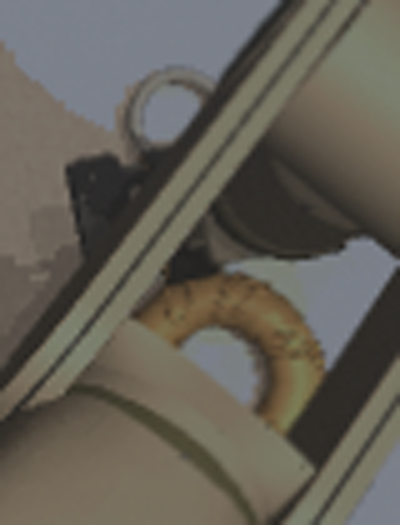

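```bash
python3 - <<'E'
from h import *
a=load("top",6);b=load("scene",6)
c=lambda x,y:((x+.5)/5-.5+380,(y+.5)/5-.5+205)
d=lambda x,y:((x+.5)/6-.5+180,(y+.5)/6-.5+290)
print("eye top",onz(a,c(179,119),.016),"ring",onz(a,c(219,379),.016))
print("eye scene",onz(b,d(463,337),.016),"end of eye outer",onz(b,d(525,362),.016))
# grip top corners: in scene: ring end (338,235), eye end (400,280)
for p in [(315,240),(345,218),(390,308),(420,275)]: print(onz(b,d(*p),.026).round(4))
g=b["image"][330:362,235:275]; hsv=cv2.cvtColor(b["image"],cv2.COLOR_RGB2HSV)
E
```

```text
eye top [ 0.50575029 -0.2954811   0.016     ] ring [ 0.35030786 -0.31587111  0.016     ]
eye scene [ 0.50560281 -0.29803385  0.016     ] end of eye outer [ 0.53682162 -0.28552387  0.016     ]
[ 0.4172 -0.32    0.026 ]
[ 0.4147 -0.3012  0.026 ]
[ 0.4765 -0.3177  0.026 ]
[ 0.4688 -0.2954  0.026 ]
```

The wreath was turned slightly. Its yaw is now about 0.12, with the grip near (0.440, -0.306). I go down in small steps with corrections.

```bash
sed -i 's/^yw=.192/yw=.12/' h.py; python3 - <<'E'
from h import *
plan([.440,-.306,.045],RG)
E
```

```text
xyz tool mm [ 2.1 10.6 15.8] rot deg [0.3 0.  4. ] | q [-0.691  0.067  1.855 -0.004  1.216  0.691]
```

{"api": "play_rows", "payload": {
  "angular": [
    [0,0,4],
    [0,0,0],
    [0,0,0],
    [0,0,0]
  ],
  "xyz": [
    [2,10,0],
    [0,0,10],
    [0,0,6],
    [0,0,0]
  ],
  "fingers": [0.2,0.2,0.2,0.2]
}}

```text
clock: 9.45
tcp_pos: [0.4397, -0.3052, 0.0423]
ee_rot: [0.998, 0.061, -0.0, 0.002]
contact_force: [0.1, -0.4, 0.7]
gripper_width: 0.0558
```

```bash
python3 - <<'E'
from h import *
from rig import snapshot
plan([.440,-.306,.007],RG)
s=snapshot("scene");np.savez("scene7.npz",**s);crop(load("scene",7),180,290,300,380,6,"s7")
E
```

```text
xyz tool mm [ 0.2  0.7 35.3] rot deg [0.3 0.  0.1] | q [-0.7    0.114  1.842 -0.004  1.182  0.75 ]
```

View pics/s7.png

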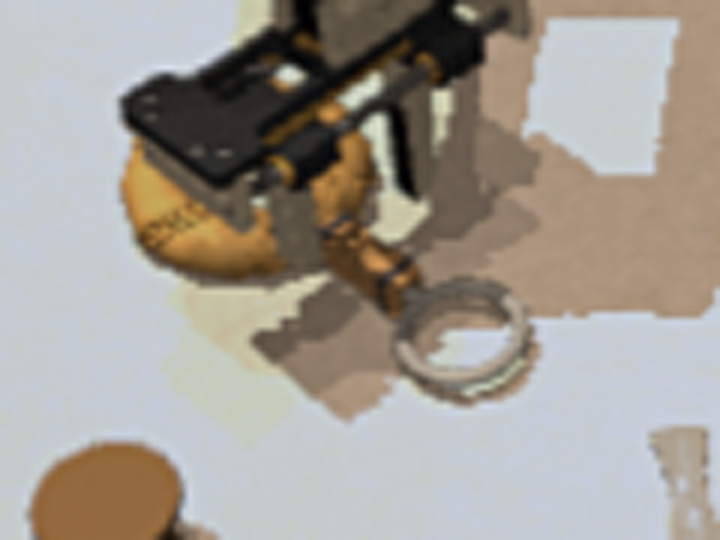

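The picture shows the fingers on both sides of the grip. I lower and check before closing.

{"api": "play_rows", "payload": {
  "angular": [
    [0,0,0],
    [0,0,0],
    [0,0,0],
    [0,0,0],
    [0,0,0]
  ],
  "xyz": [
    [0,0,10],
    [0,0,10],
    [0,0,9],
    [0,0,5],
    [0,0,0]
  ],
  "fingers": [0.2,0.2,0.2,0.2,0.2]
}}

```text
clock: 10.0
tcp_pos: [0.439, -0.3043, 0.0047]
ee_rot: [0.998, 0.062, -0.001, 0.002]
contact_force: [-0.1, -0.0, 0.5]
gripper_width: 0.0561
```

```bash
python3 - <<'E'
from h import *
plan([.440,-.306,.007],RG)
E
```

```text
xyz tool mm [ 0.8  1.9 -2.3] rot deg [0.2 0.1 0.2] | q [-0.7    0.169  1.86  -0.004  1.112  0.748]
```

{"api": "play_rows", "payload": {
  "angular": [
    [0,0,0],
    [0,0,0],
    [0,0,0],
    [0,0,0],
    [0,0,0],
    [0,0,0]
  ],
  "xyz": [
    [0,0,-2],
    [0,0,0],
    [0,0,0],
    [0,0,0],
    [0,0,0],
    [0,0,0]
  ],
  "fingers": [-1,-1,-1,-1,-1,-1],
  "force": 60
}}

```text
clock: 10.6
tcp_pos: [0.4397, -0.3048, 0.008]
ee_rot: [0.998, 0.062, 0.0, 0.002]
contact_force: [-0.6, 0.2, -1.0]
gripper_width: 0.0194
```

{"api": "play_rows", "payload": {
  "angular": [
    [0,0,0],
    [0,0,0],
    [0,0,0],
    [0,0,0],
    [0,0,0],
    [0,0,0],
    [0,0,0],
    [0,0,0],
    [0,0,0],
    [0,0,0],
    [0,0,0]
  ],
  "xyz": [
    [0,0,-15],
    [0,0,-25],
    [0,0,-30],
    [0,0,-30],
    [0,0,-30],
    [0,0,-30],
    [0,0,-30],
    [0,0,-30],
    [0,0,-30],
    [0,0,-30],
    [0,0,0]
  ],
  "fingers": [-1,-1,-1,-1,-1,-1,-1,-1,-1,-1,-1]
}}

```text
clock: 11.7
tcp_pos: [0.437, -0.3012, 0.3075]
ee_rot: [0.998, 0.062, 0.0, 0.002]
contact_force: [0.2, -0.7, -2.1]
gripper_width: 0.0193
```

```bash
python3 - <<'E'
from h import *
from rig import snapshot,robot
s=snapshot("scene");np.savez("scene8.npz",**s);crop(load("scene",8),150,150,350,350,4,"s8")
s=robot.sense();print(s)
E
```

```text
{'clock': 11.75, 'joint_pos': array([-0.6982043 , -0.0796723 ,  1.54613235, -0.00256491,  1.67436061,
        0.74799718]), 'dq': array([-2.32209342e-04,  3.23409937e-02,  7.13367782e-02,  7.26246940e-05,
       -3.42369074e-02,  1.73454344e-03]), 'joint_efforts': array([-4.08507907e-02, -4.68833077e+01, -5.15562916e+01, -6.89799967e-02,
        4.40569650e-01,  1.77670470e-03]), 'tcp_pos': array([ 0.43652792, -0.30076062,  0.30494348]), 'ee_rot': array([ 9.98067533e-01,  6.21242662e-02, -5.99554246e-04,  1.19017424e-03]), 'contact_force': array([ 1.66000422, -0.28548514, -2.28438051]), 'moment': array([ 0.00319197, -0.00600766, -0.02273127]), 'gripper_width': 0.019527992426729875}
```

View pics/s8.png

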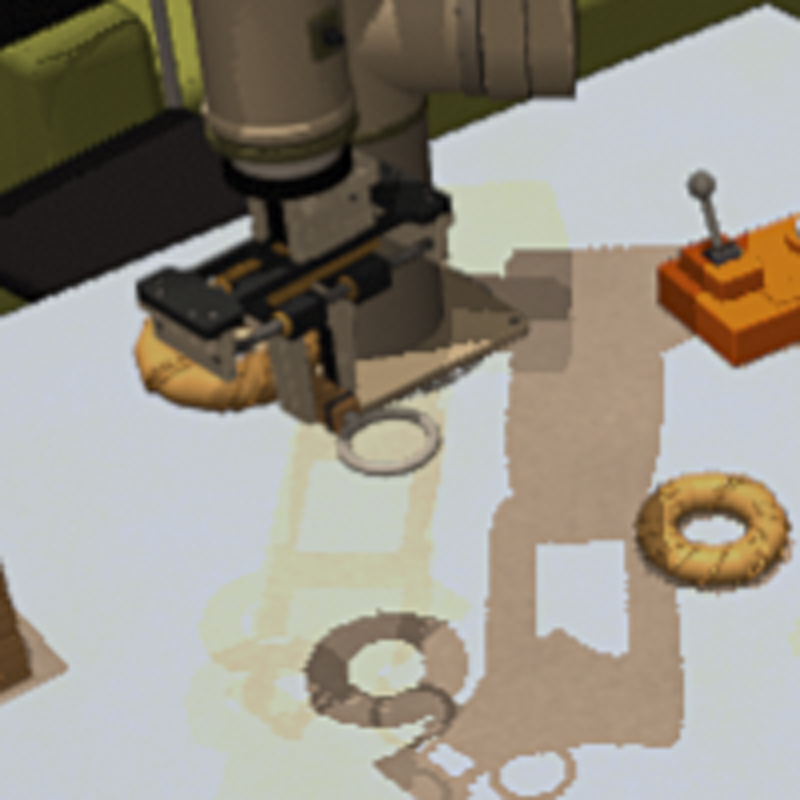

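```bash
cat > kin.py <<'E'
import numpy as np
from scipy.optimize import least_squares
from scipy.spatial.transform import Rotation as Ro
def fk(q,p):
    a1,d1,L2,L3,e,d6=p
    th=q[1];al=q[1]+q[2]
    r=a1+L2*np.sin(th)+L3*np.sin(al)+e*np.cos(al)
    z=d1+L2*np.cos(th)+L3*np.cos(al)-e*np.sin(al)
    Rz=Ro.from_euler('z',q[0])
    R=Rz*Ro.from_euler('y',al)*Ro.from_euler('z',q[3])*Ro.from_euler('y',q[4])*Ro.from_euler('z',q[5]+np.pi/2)
    return Rz.apply([r,0,z])+R.apply([0,0,d6]),R
E
python3 - <<'E'
from kin import *
D=[([1.0246,.13106,1.48918,0,1.52300,-.0854],[.2665,.53699,.2177]),
([.373,-.346,1.944,-.005,1.554,-1.204],[.3754,.1998,.2114]),
([.0848,-.3656,2.0109,-.00998,1.5436,-1.4684],[.39204,.08091,.18317]),
([-.702,-.007,1.6858,-.0358,1.4715,-1.803],[.4348,-.3186,.1891]),
([-.687,.028,1.816,.001,1.290,.684],[.4421,-.2963,.1011]),
([-.694,.126,1.854,0,1.122,.67],[.4517,-.3088,.0307]),
([-.691,.067,1.855,-.004,1.216,.691],[.436,-.296,.0607]),
([-.700,.169,1.86,-.004,1.112,.748],[.439,-.3043,.0047]),
([-.6982,-.07967,1.54613,-.00256,1.67436,.748],[.43653,-.30076,.30494])]
for d6 in(.25,):
  f=lambda p:np.concatenate([fk(q,np.r_[p,d6])[0]-x for q,x in D])
  r=least_squares(f,[0.,.4,.45,.45,0]);print(r.x,np.abs(r.fun).max())
# orientation check
q,x=D[-1];print(fk(q,np.r_[r.x,d6])[1].as_quat())
E
```

```text
[4.16200440e-04 1.79204986e-01 3.78348852e-01 5.52689909e-01
 5.91622448e-02] 0.049508575108464146
[ 9.98067474e-01  6.21252596e-02 -5.97628075e-04  1.18863271e-03]
```

```bash
python3 - <<'E'
from kin import *
exec(open('/dev/stdin').read()) if 0 else None
D=[([1.0246,.13106,1.48918,0,1.52300,-.0854],[.2665,.53699,.2177]),
([.373,-.346,1.944,-.005,1.554,-1.204],[.3754,.1998,.2114]),
([.0848,-.3656,2.0109,-.00998,1.5436,-1.4684],[.39204,.08091,.18317]),
([-.702,-.007,1.6858,-.0358,1.4715,-1.803],[.4348,-.3186,.1891]),
([-.687,.028,1.816,.001,1.290,.684],[.4421,-.2963,.1011]),
([-.694,.126,1.854,0,1.122,.67],[.4517,-.3088,.0307]),
([-.691,.067,1.855,-.004,1.216,.691],[.436,-.296,.0607]),
([-.700,.169,1.86,-.004,1.112,.748],[.439,-.3043,.0047]),
([-.6982,-.07967,1.54613,-.00256,1.67436,.748],[.43653,-.30076,.30494])]
for q,x in D: print(np.hypot(x[0],x[1]).round(4),np.arctan2(x[1],x[0])-q[0])
E
```

```text
0.5995 0.08552525471854766
0.4253 0.11609971725713375
0.4003 0.1187245011406763
0.539 0.06963015686126628
0.5322 0.09654808142750304
0.5472 0.09433877734604967
0.527 0.09457654286958406
0.5342 0.09387515956537551
0.5301 0.09490904392533395
```

```bash
sed -i 's/a1,d1,L2,L3,e,d6=p/a1,d1,L2,L3,e,w,d6=p/; s/\[r,0,z\]/[r,w,z]/' kin.py; cat > data.py <<'E'
D=[([1.0246,.13106,1.48918,0,1.52300,-.0854],[.2665,.53699,.2177]),
([.373,-.346,1.944,-.005,1.554,-1.204],[.3754,.1998,.2114]),
([.0848,-.3656,2.0109,-.00998,1.5436,-1.4684],[.39204,.08091,.18317]),
([-.702,-.007,1.6858,-.0358,1.4715,-1.803],[.4348,-.3186,.1891]),
([-.687,.028,1.816,.001,1.290,.684],[.4421,-.2963,.1011]),
([-.694,.126,1.854,0,1.122,.67],[.4517,-.3088,.0307]),
([-.691,.067,1.855,-.004,1.216,.691],[.436,-.296,.0607]),
([-.700,.169,1.86,-.004,1.112,.748],[.439,-.3043,.0047]),
([-.6982,-.07967,1.54613,-.00256,1.67436,.748],[.43653,-.30076,.30494])]
E
python3 - <<'E'
from kin import *
from data import D
f=lambda p:np.concatenate([fk(q,p)[0]-x for q,x in D])
r=least_squares(f,[0.,.4,.45,.45,0,.05,.25],x_scale=.1);print(r.x,np.abs(r.fun).max(),np.linalg.svd(r.jac)[1])
E
```

```text
[5.42349855e-04 3.20068490e-01 3.69011420e-01 5.52870469e-01
 6.10968825e-02 5.12123606e-02 3.79831137e-01] 0.000338107479429417 [5.96645959 4.22524643 3.00004419 0.5219572  0.39158062 0.34820646
 0.03694655]
```

```bash
cat >> kin.py <<'E'
P=[5.42349855e-04,3.20068490e-01,3.69011420e-01,5.52870469e-01,6.10968825e-02,5.12123606e-02,3.79831137e-01]
lo=np.array([-2.96,-.89,.02,-1.34,0,-2.66]);hi=np.array([2.96,2.26,2.5,4.48,2.73,2.66])
def ik(p,R,q0):
    def f(q):
        x,r=fk(q,P); return np.r_[(x-p)*5,(Ro.from_matrix(R).inv()*r).as_rotvec()]
    s=least_squares(f,np.clip(q0,lo+.01,hi-.01),bounds=(lo,hi));return s.x,np.abs(s.fun).max()
def Rt(th):  # tool pose with wreath tilt th (deg) from vertical, eye leaning +x
    t=np.radians(th);s,c=np.sin(t),np.cos(t)
    x=np.array([s,0,c]);z=np.array([c,0,-s]);return np.stack([x,np.cross(z,x),z],1)
SEAT=np.array([.643,-.012,.264])
OFF=np.array([.094,0,-.008])
def tcp_for(eye,R): return np.array(eye)-R@OFF
E
python3 - <<'E'
from kin import *
np.set_printoptions(precision=3,suppress=True)
for th,e in[(60,(-.03,0,.09)),(50,(-.008,0,.07)),(45,(-.008,0,.07)),(45,(-.008,0,.02)),(45,(0,0,0)),(20,(0,0,0)),(0,(0,0,0)),(45,(-.15,0,.12)),(90,(-.15,0,.12))]:
    R=Rt(th);p=tcp_for(SEAT+e,R)
    for q0 in([0,.3,1.9,3.1,.6,-1.5],[0,.3,1.9,0.,.6,1.5]):
        q,er=ik(p,R,q0);print(th,e,p,q,"err",round(er,4))
E
```

```text
60 (-0.03, 0, 0.09) [ 0.536 -0.012  0.3  ] [-0.095 -0.568  2.5    3.723  0.    -2.218] err 0.6822
60 (-0.03, 0, 0.09) [ 0.536 -0.012  0.3  ] [-0.183 -0.621  2.066  0.099  1.182  1.374] err 0.0
50 (-0.008, 0, 0.07) [ 0.568 -0.012  0.267] [-0.093 -0.539  2.5    3.669  0.    -2.155] err 0.4797
50 (-0.008, 0, 0.07) [ 0.568 -0.012  0.267] [-0.196 -0.689  2.234  0.158  0.915  1.323] err 0.0
45 (-0.008, 0, 0.07) [ 0.574 -0.012  0.262] [-0.093 -0.54   2.5    3.628  0.    -2.109] err 0.3937
45 (-0.008, 0, 0.07) [ 0.574 -0.012  0.262] [-0.207 -0.752  2.319  0.202  0.81   1.282] err 0.0
45 (-0.008, 0, 0.02) [ 0.574 -0.012  0.212] [-0.094 -0.463  2.5    3.861  0.    -2.346] err 0.3461
45 (-0.008, 0, 0.02) [ 0.574 -0.012  0.212] [-0.207 -0.718  2.391  0.226  0.706  1.249] err 0.0
45 (0, 0, 0) [ 0.582 -0.012  0.192] [-0.094 -0.436  2.5    3.819  0.    -2.305] err 0.2896
45 (0, 0, 0) [ 0.582 -0.012  0.192] [-0.202 -0.66   2.396  0.239  0.644  1.235] err 0.0
20 (0, 0, 0) [ 0.618 -0.012  0.173] [-0.239 -0.47   2.5    1.438  0.234  0.023] err 0.1271
20 (0, 0, 0) [ 0.618 -0.012  0.173] [-0.239 -0.47   2.5    1.438  0.234  0.023] err 0.1271
0 (0, 0, 0) [ 0.651 -0.012  0.17 ] [-0.234  0.151  2.492  2.877  1.087 -1.445] err 0.0
0 (0, 0, 0) [ 0.651 -0.012  0.17 ] [-0.09  -0.496  2.5    1.085  0.     0.466] err 0.434
45 (-0.15, 0, 0.12) [ 0.432 -0.012  0.312] [-0.096 -0.6    2.5    3.954  0.    -2.436] err 1.1237
45 (-0.15, 0, 0.12) [ 0.432 -0.012  0.312] [-0.289 -0.89   2.187  0.179  1.338  1.274] err 0.2497
90 (-0.15, 0, 0.12) [ 0.399 -0.012  0.376] [-0.108 -0.629  2.5    3.499  0.    -2.036] err 1.2953
90 (-0.15, 0, 0.12) [ 0.399 -0.012  0.376] [-0.159 -0.424  1.705 -0.     1.861  1.412] err 0.0
```

```bash
python3 - <<'E'
from kin import *
from h import *
np.set_printoptions(precision=3,suppress=True)
for th,e in[(90,(-.14,0,.11)),(75,(-.10,0,.11)),(60,(-.06,0,.10)),(50,(-.03,0,.08)),(45,(-.02,0,.08)),(45,(-.008,0,.07)),(45,(0,0,0))]:
    R=Rt(th);p=tcp_for(SEAT+e,R)
    q,er=ik(p,R,[0,.0,1.9,0.,.6,1.5]);print(th,e,p,q,"err",round(er,4))
for tool in(45,50,55):
  for th in(45,30,15,0):
    t=np.radians(th);g=SEAT-.094*np.array([np.sin(t),0,np.cos(t)]);R=Rt(tool);p=g+R@[0,0,.008];q,er=ik(p,R,[0,-.2,2.2,0.2,.6,1.3]);print(tool,th,p,q,round(er,4))
plan(tcp_for(SEAT+(-.14,0,.11),Rt(90)),Rt(90))
# in-hand check
s=load("scene",8)
from rig import robot
st=robot.sense();R=Ro.from_quat(st["ee_rot"]).as_matrix()
for dx in(.060,.066,.072): print(dx,proj(s,st["tcp_pos"]+R@[dx,0,-.008]))
E
```

```text
90 (-0.14, 0, 0.11) [ 0.409 -0.012  0.366] [-0.155 -0.401  1.707  0.     1.836  1.416] err 0.0
75 (-0.1, 0, 0.11) [ 0.454 -0.012  0.342] [-0.178 -0.569  1.889  0.046  1.564  1.398] err 0.0
60 (-0.06, 0, 0.1) [ 0.506 -0.012  0.31 ] [-0.201 -0.721  2.106  0.106  1.243  1.362] err 0.0
50 (-0.03, 0, 0.08) [ 0.546 -0.012  0.277] [-0.21  -0.777  2.264  0.163  0.973  1.317] err 0.0
45 (-0.02, 0, 0.08) [ 0.562 -0.012  0.272] [-0.216 -0.806  2.33   0.202  0.854  1.283] err 0.0
45 (-0.008, 0, 0.07) [ 0.574 -0.012  0.262] [-0.207 -0.752  2.319  0.202  0.81   1.282] err 0.0
45 (0, 0, 0) [ 0.582 -0.012  0.192] [-0.202 -0.66   2.396  0.239  0.644  1.235] err 0.0
45 45 [ 0.582 -0.012  0.192] [-0.202 -0.66   2.396  0.239  0.644  1.235] 0.0
45 30 [ 0.602 -0.012  0.177] [-0.19  -0.556  2.361  0.249  0.574  1.225] 0.0
45 15 [ 0.624 -0.012  0.168] [-0.178 -0.451  2.311  0.255  0.519  1.221] 0.0
45 0 [ 0.649 -0.012  0.164] [-0.167 -0.357  2.25   0.255  0.484  1.226] 0.0
50 45 [ 0.582 -0.012  0.191] [-0.188 -0.584  2.31   0.18   0.735  1.292] 0.0
50 30 [ 0.601 -0.012  0.176] [-0.177 -0.491  2.278  0.183  0.673  1.29 ] 0.0
50 15 [ 0.624 -0.012  0.167] [-0.167 -0.396  2.229  0.183  0.625  1.293] 0.0
50 0 [ 0.648 -0.012  0.164] [-0.157 -0.308  2.169  0.18   0.596  1.301] 0.0
55 45 [ 0.581 -0.012  0.191] [-0.174 -0.506  2.223  0.136  0.826  1.335] 0.0
55 30 [ 0.601 -0.012  0.176] [-0.165 -0.421  2.192  0.136  0.771  1.337] 0.0
55 15 [ 0.623 -0.012  0.167] [-0.156 -0.333  2.144  0.134  0.73   1.342] 0.0
55 0 [ 0.648 -0.012  0.163] [-0.147 -0.251  2.085  0.13   0.706  1.351] 0.0
xyz tool mm [   8.4 -289.8  -61.7] rot deg [0.1 0.1 7.1] | q [-0.698 -0.08   1.546 -0.003  1.674  0.748]
0.06 [[246.398 260.005]]
0.066 [[248.053 261.023]]
0.072 [[249.718 262.046]]
```

{"api": "play_rows", "payload": {
  "angular": [
    [0,0,7],
    [0,0,0],
    [0,0,0],
    [0,0,0],
    [0,0,0],
    [0,0,0],
    [0,0,0],
    [0,0,0],
    [0,0,0],
    [0,0,0],
    [0,0,0]
  ],
  "xyz": [
    [0,0,-20],
    [0,0,-42],
    [-10,-20,0],
    [-5,-35,0],
    [-3,-40,0],
    [-3,-40,0],
    [-3,-40,0],
    [-3,-40,0],
    [0,-40,0],
    [0,-25,0],
    [0,0,0]
  ],
  "fingers": [-1,-1,-1,-1,-1,-1,-1,-1,-1,-1,-1]
}}

```text
clock: 12.85
tcp_pos: [0.4024, -0.0088, 0.3516]
ee_rot: [1.0, -0.004, -0.012, -0.005]
contact_force: [0.7, -0.7, -2.3]
gripper_width: 0.0198
```

```bash
sed -i 's/OFF=np.array(\[.094/OFF=np.array([.089/' kin.py; python3 - <<'E'
from h import *
from kin import *
plan(tcp_for(SEAT+(-.14,0,.11),Rt(90)),Rt(90))
plan(tcp_for(SEAT+(-.10,0,.11),Rt(75)),Rt(75))
E
```

```text
xyz tool mm [ 11.3   3.  -14.7] rot deg [-0.6  1.4 -0.4] | q [-0.156 -0.399  1.732  0.007  1.835  1.424]
xyz tool mm [56.9  2.9  7. ] rot deg [-0.5 16.4 -0.5] | q [-0.156 -0.399  1.732  0.007  1.835  1.424]
```

{"api": "play_rows", "payload": {
  "angular": [
    [0,0,0],
    [0,5,0],
    [0,6,0],
    [0,5,0],
    [0,0,0]
  ],
  "xyz": [
    [10,3,-15],
    [18,0,3],
    [18,0,6],
    [12,0,8],
    [0,0,0]
  ],
  "fingers": [-1,-1,-1,-1,-1]
}}

```text
clock: 13.35
tcp_pos: [0.4616, -0.014, 0.3434]
ee_rot: [0.992, -0.003, 0.124, -0.004]
contact_force: [-0.3, -0.4, -2.9]
gripper_width: 0.0194
```

```bash
python3 - <<'E'
from h import *
from kin import *
from rig import robot
s=robot.sense();print(s["tcp_pos"]+Ro.from_quat(s["ee_rot"]).apply(OFF)-SEAT, fk(s["joint_pos"],P)[0]-s["tcp_pos"])
plan(tcp_for(SEAT+(-.06,0,.10),Rt(60)),Rt(60))
E
```

```text
[-0.09709061 -0.00277282  0.10913652] [ 5.42237865e-04  3.94282051e-05 -4.67046838e-05]
xyz tool mm [39.1 -2.  41.8] rot deg [-0.4 15.7 -0.5] | q [-0.185 -0.531  1.86   0.053  1.568  1.399]
```

{"api": "play_rows", "payload": {
  "angular": [
    [0,5,0],
    [0,5,0],
    [0,5,0],
    [0,0,0]
  ],
  "xyz": [
    [12,-1,14],
    [12,0,16],
    [12,0,15],
    [0,0,0]
  ],
  "fingers": [-1,-1,-1,-1]
}}

```text
clock: 13.75
tcp_pos: [0.5082, -0.0159, 0.3072]
ee_rot: [0.969, -0.005, 0.249, -0.003]
contact_force: [-1.0, -0.3, -3.9]
gripper_width: 0.0193
```

```bash
python3 - <<'E'
from h import *
from kin import *
from rig import robot,snapshot
s=robot.sense();print(s["tcp_pos"]+Ro.from_quat(s["ee_rot"]).apply(OFF)-SEAT)
plan(tcp_for(SEAT+(-.03,0,.08),Rt(50)),Rt(50))
c=snapshot("scene");np.savez("scene9.npz",**c);crop(load("scene",9),290,120,430,260,5,"s9")
E
```

```text
[-0.06067683 -0.00493974  0.09307223]
xyz tool mm [23.8 -4.  43.4] rot deg [-0.1 11.2 -0.7] | q [-0.21  -0.684  2.083  0.109  1.251  1.363]
```

View pics/s9.png

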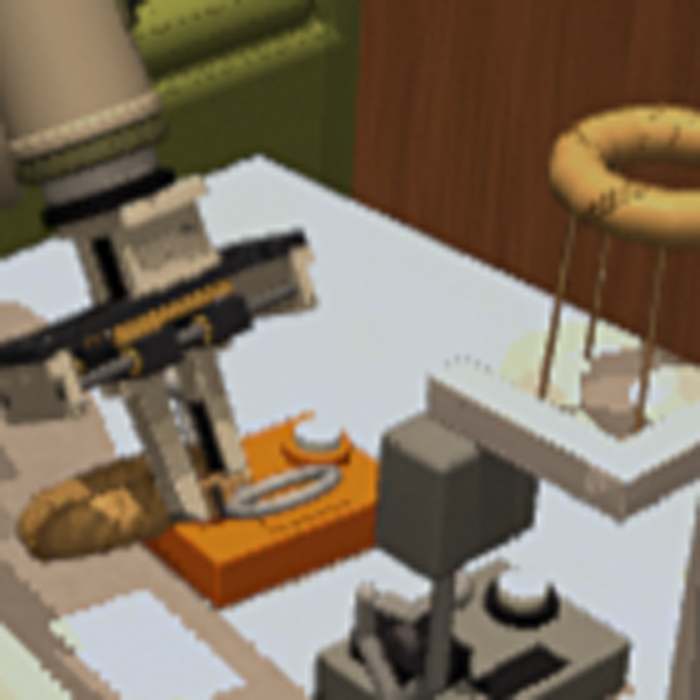

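```bash
python3 - <<'E'
from h import *
from kin import *
from rig import robot
st=robot.sense();s=load("scene",9);R=Ro.from_quat(st["ee_rot"]).as_matrix()
for dx in(.055,.06,.066): print(dx,proj(s,st["tcp_pos"]+R@[dx,0,-.008]),"end",proj(s,st["tcp_pos"]+R@[dx+.028,0,-.008]))
print("pitch slip test +5deg:",proj(s,st["tcp_pos"]+R@Ro.from_euler('y',5,degrees=True).apply([.06,0,-.008])))
# hook seat/tip projections
a=load("top");print("tip proj scene",proj(s,SEAT+[-.026,0,.048]),"top",proj(a,SEAT+[-.026,0,.048]),"vertexbottom",proj(s,SEAT+[0,0,-.02]))
E
```

```text
0.055 [[344.73883543 217.61849025]] end [[351.38700141 217.23893785]]
0.06 [[345.90869386 217.55167362]] end [[352.59945154 217.169759  ]]
0.066 [[347.32235631 217.47094798]] end [[354.06475052 217.08617044]]
pitch slip test +5deg: [[345.07474687 215.72308137]]
tip proj scene [[362.9307579  236.99155281]] top [[324.06307824 161.82026484]] vertexbottom [[368.66961965 262.12240457]]
```

{"api": "play_rows", "payload": {
  "angular": [
    [0,4,0],
    [0,4,0],
    [0,3,0],
    [0,0,0]
  ],
  "xyz": [
    [8,-2,14],
    [8,-2,15],
    [8,0,14],
    [0,0,0]
  ],
  "fingers": [-1,-1,-1,-1]
}}

```text
clock: 14.2
tcp_pos: [0.5516, -0.0136, 0.2888]
ee_rot: [0.941, -0.005, 0.338, -0.001]
contact_force: [-1.0, 0.7, -3.2]
gripper_width: 0.0197
```

```bash
sed -i 's/SEAT=.*/SEAT=np.array([.642,-.011,.264])/; s/OFF=.*/OFF=np.array([.090,0,-.008])/' kin.py; python3 - <<'E'
from h import *
from kin import *
from rig import robot,snapshot
s=robot.sense();print(s["tcp_pos"]+Ro.from_quat(s["ee_rot"]).apply(OFF)-SEAT)
plan(tcp_for(SEAT+(-.01,0,.075),Rt(45)),Rt(45))
c=snapshot("scene");np.savez("scene10.npz",**c);crop(load("scene",10),310,140,430,280,5,"s10")
E
```

```text
[-0.02604159 -0.00357822  0.08818193]
xyz tool mm [ 5.2 -2.7 29. ] rot deg [ 0.1  5.5 -0.6] | q [-0.207 -0.74   2.219  0.156  0.991  1.334]
```

View pics/s10.png

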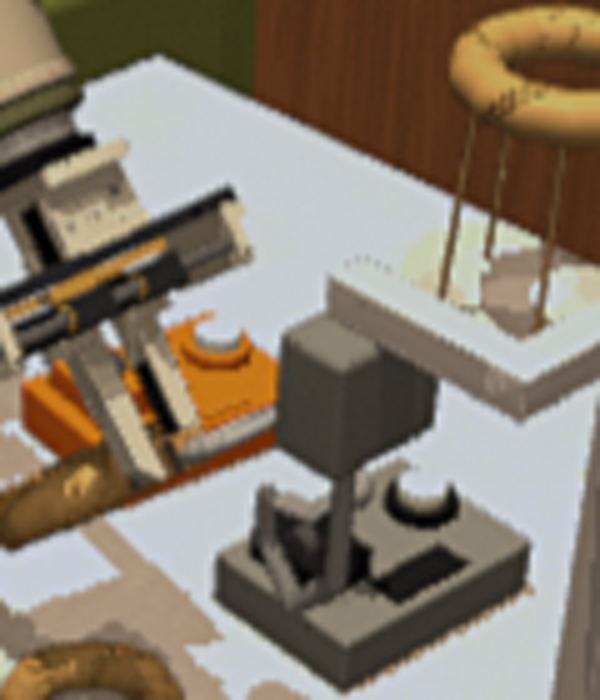

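{"api": "play_rows", "payload": {
  "angular": [
    [0,3,-0.5],
    [0,2.5,0],
    [0,0,0]
  ],
  "xyz": [
    [3,-2,12],
    [3,-1,14],
    [0,0,0]
  ],
  "fingers": [-1,-1,-1]
}}

```text
clock: 14.55
tcp_pos: [0.5738, -0.0113, 0.2794]
ee_rot: [0.924, -0.0, 0.381, 0.001]
contact_force: [-0.1, 0.4, -2.2]
gripper_width: 0.0195
```

```bash
python3 - <<'E'
from h import *
from kin import *
from rig import robot,snapshot
s=robot.sense();print(s["tcp_pos"]+Ro.from_quat(s["ee_rot"]).apply(OFF)-SEAT)
plan(tcp_for(SEAT+(-.01,0,.045),Rt(45)),Rt(45))
for n in("scene","top"):
    c=snapshot(n);np.savez(n+"11.npz",**c)
crop(load("scene",11),330,180,410,280,7,"s11");crop(load("top",11),270,60,370,200,4,"t11")
st=s;R=Ro.from_quat(st["ee_rot"]).as_matrix();print(proj(load("scene",11),st["tcp_pos"]+R@OFF),proj(load("top",11),st["tcp_pos"]+R@OFF))
E
```

```text
[-0.01004069 -0.00021927  0.08451678]
xyz tool mm [-27.8  -0.3  28.3] rot deg [0.1 0.2 0. ] | q [-0.201 -0.75   2.284  0.187  0.845  1.302]
[[368.10046438 227.77193915]] [[324.22800761 151.07458221]]
```

View pics/s11.png

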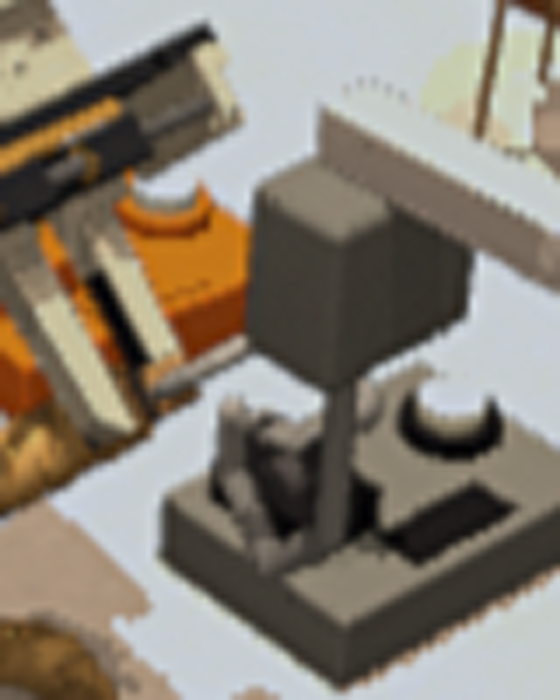

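View pics/t11.png

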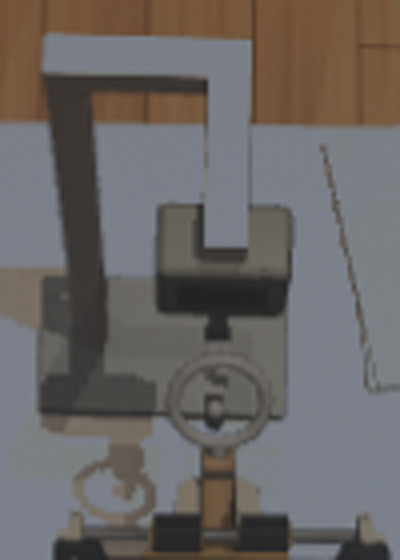

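The top picture shows the hook tip at (214,410) inside the eye's hole, whose centre is (219,402). I lower straight down onto the gate.

{"api": "play_rows", "payload": {
  "angular": [
    [0,0,0],
    [0,0,0],
    [0,0,0],
    [0,0,0]
  ],
  "xyz": [
    [-7,-2,7],
    [-7,0,7],
    [-7,0,7],
    [0,0,0]
  ],
  "fingers": [-1,-1,-1,-1]
}}

```text
clock: 15.05
tcp_pos: [0.5744, -0.0096, 0.2532]
ee_rot: [0.924, 0.0, 0.382, 0.002]
contact_force: [-0.2, -0.4, -3.3]
gripper_width: 0.019
```

```bash
cat > st.py <<'E'
from h import *
from kin import *
from rig import robot,snapshot
import sys
def st(i,pic=True):
    s=robot.sense();R=Ro.from_quat(s["ee_rot"]);print("eye-seat mm",((s["tcp_pos"]+R.apply(OFF)-SEAT)*1000).round(1),"tilt",90-np.degrees(np.arcsin(R.as_matrix()[2,0])),"F",s["contact_force"].round(1),"w",s["gripper_width"])
    if pic:
        for n in("scene","top"):
            c=snapshot(n);np.savez(f"{n}{i}.npz",**c)
        A=cv2.resize(load("scene",i)["image"][190:290,320:400],None,fx=5,fy=5,interpolation=2)
        B=cv2.resize(load("top",i)["image"][110:210,280:360],None,fx=5,fy=5,interpolation=2)
        cv2.imwrite(f"pics/st{i}.png",np.hstack([A,B])[...,::-1])
E
python3 - <<'E'
from st import *
st(12)
plan(tcp_for(SEAT+(-.009,0,.014),Rt(45)),Rt(45))
E
```

```text
eye-seat mm [-9.5  1.5 58.4] tilt 45.11605954221078 F [-0.2 -0.4 -3.3] w 0.01903275081519618
xyz tool mm [-32.9   1.1  32.9] rot deg [ 0.2 -0.   0.1] | q [-0.195 -0.739  2.323  0.19   0.79   1.296]
```

View pics/st12.png

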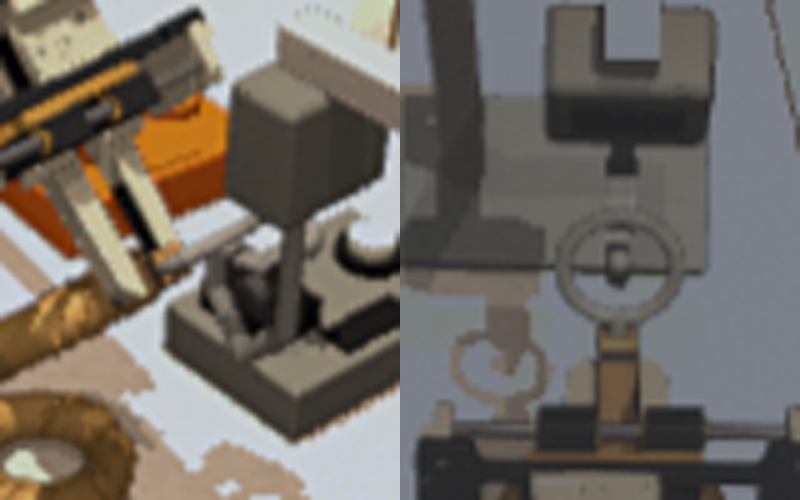

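The eye is centred over the hook, with the tip at (618,262) inside the hole, and lies just above the gate. I keep pushing down.

{"api": "play_rows", "payload": {
  "angular": [
    [0,0,0],
    [0,0,0],
    [0,0,0],
    [0,0,0]
  ],
  "xyz": [
    [-7,0,7],
    [-7,0,7],
    [-7,0,7],
    [-5,0,5]
  ],
  "fingers": [-1,-1,-1,-1]
}}

```text
clock: 15.55
tcp_pos: [0.577, -0.0104, 0.2203]
ee_rot: [0.922, 0.0, 0.386, 0.002]
contact_force: [-0.7, 0.7, -0.0]
gripper_width: 0.0192
```

```bash
python3 - <<'E'
from st import *
st(13)
plan(tcp_for(SEAT+(-.009,0,.012),Rt(45)),Rt(45))
E
```

```text
eye-seat mm [-7.5  0.8 26.1] tilt 44.55677798090779 F [-0.7  0.7 -0. ] w 0.0192092175804041
xyz tool mm [-9.5  0.7  7.7] rot deg [ 0.2 -0.3  0.1] | q [-0.196 -0.713  2.377  0.208  0.707  1.271]
```

View pics/st13.png

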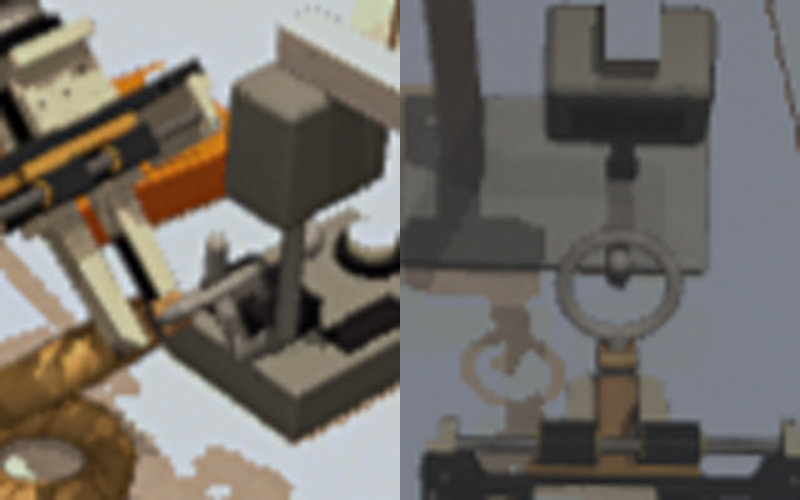

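{"api": "play_rows", "payload": {
  "angular": [
    [0,0,0],
    [0,0,0],
    [0,0,0]
  ],
  "xyz": [
    [-6,0,5],
    [-5,0,5],
    [0,0,0]
  ],
  "fingers": [-1,-1,-1]
}}

```text
clock: 15.95
tcp_pos: [0.5757, -0.0103, 0.2031]
ee_rot: [0.923, 0.0, 0.385, 0.002]
contact_force: [1.2, -0.6, 0.5]
gripper_width: 0.0199
```

```bash
python3 - <<'E'
from st import *
st(14)
plan(tcp_for(SEAT+(-.00,0,.002),Rt(45)),Rt(45))
E
```

```text
eye-seat mm [-8.7  0.9  8.7] tilt 44.696158197692206 F [ 1.2 -0.6  0.5] w 0.019928852226549564
xyz tool mm [ 1.1  0.7 10.7] rot deg [ 0.2 -0.3  0.1] | q [-0.196 -0.7    2.398  0.218  0.674  1.259]
```

View pics/st14.png

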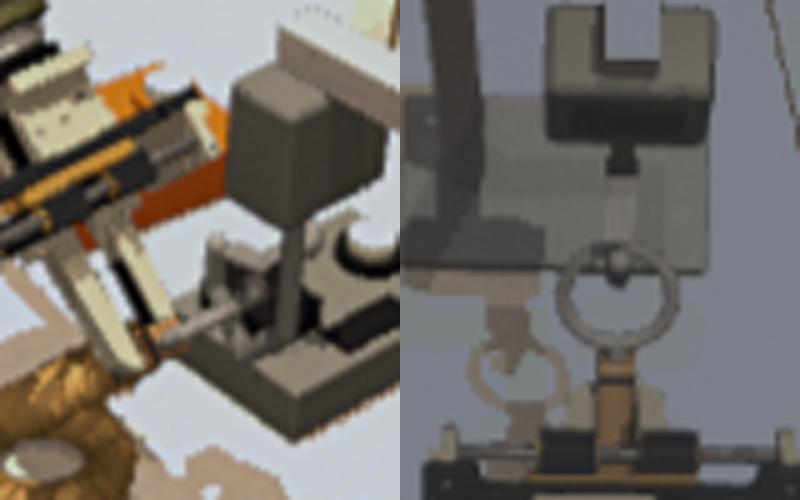

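The gate flap lies light and flat across the mouth again above the eye rod, so the eye has passed it. I lower the eye into the V and then loosen the grip, so the wreath can pivot in the pads while I follow the arc down to vertical.

{"api": "play_rows", "payload": {
  "angular": [
    [0,0,0],
    [0,0,0],
    [0,0,0],
    [0,0,0],
    [0,0,0],
    [0,0,0],
    [0,0,0]
  ],
  "xyz": [
    [0,0,5],
    [0,0,4],
    [0,0,0],
    [0,0,0],
    [0,0,0],
    [0,0,0],
    [0,0,0]
  ],
  "fingers": [-1,-1,-1,-1,-1,-1,-1],
  "force": 6
}}

```text
clock: 16.75
tcp_pos: [0.5831, -0.0104, 0.1977]
ee_rot: [0.923, 0.0, 0.385, 0.002]
contact_force: [-0.1, 0.3, -1.0]
gripper_width: 0.0202
```

```bash
cat >> st.py <<'E'
def arc(th,tool=45):
    t=np.radians(th);R=Rt(tool);plan(SEAT-.090*np.array([np.sin(t),0,np.cos(t)])+R@[0,0,.008],R)
E
python3 - <<'E'
from st import *
st(15)
for t in(45,38,30,20,10,0):arc(t)
E
```

```text
eye-seat mm [-1.3  0.9  3.3] tilt 44.6650243925306 F [-0.1  0.3 -1. ] w 0.02022170684760827
xyz tool mm [-1.4  0.6  2.7] rot deg [ 0.2 -0.3  0.1] | q [-0.192 -0.661  2.387  0.221  0.645  1.255]
xyz tool mm [-0.8  0.6 13.7] rot deg [ 0.2 -0.3  0.1] | q [-0.192 -0.661  2.387  0.221  0.645  1.255]
xyz tool mm [ 1.5  0.5 26. ] rot deg [ 0.2 -0.3  0.1] | q [-0.192 -0.661  2.387  0.221  0.645  1.255]
xyz tool mm [ 6.8  0.5 40.8] rot deg [ 0.2 -0.3  0.1] | q [-0.192 -0.661  2.387  0.221  0.645  1.255]
xyz tool mm [14.5  0.4 54.4] rot deg [ 0.2 -0.3  0.1] | q [-0.192 -0.661  2.387  0.221  0.645  1.255]
xyz tool mm [24.5  0.4 66.5] rot deg [ 0.2 -0.3  0.1] | q [-0.192 -0.661  2.387  0.221  0.645  1.255]
```

View pics/st15.png

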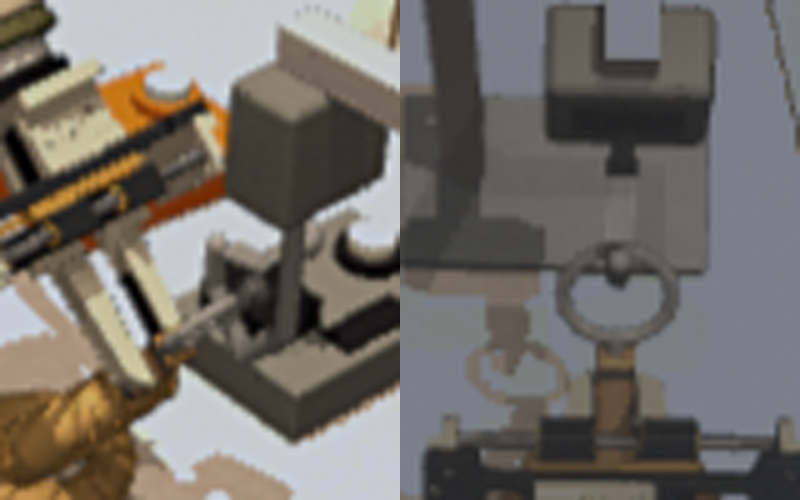

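{"api": "play_rows", "payload": {
  "angular": [
    [0,0,0],
    [0,0,0],
    [0,0,0],
    [0,0,0],
    [0,0,0],
    [0,0,0]
  ],
  "xyz": [
    [-1,0,7],
    [0,0,7],
    [1,0,7],
    [2,0,7],
    [2,0,7],
    [0,0,0]
  ],
  "fingers": [-1,-1,-1,-1,-1,-1]
}}

```text
clock: 17.45
tcp_pos: [0.6151, -0.0109, 0.177]
ee_rot: [0.922, 0.0, 0.388, 0.003]
contact_force: [1.9, -0.9, -0.7]
gripper_width: 0.02
```

```bash
python3 - <<'E'
from st import *
st(16)
for t in(20,10,3,0):arc(t)
E
```

```text
eye-seat mm [ 30.3   0.4 -17. ] tilt 44.30243250728619 F [ 1.9 -0.9 -0.7] w 0.02004135140791291
xyz tool mm [-1.   0.1  4. ] rot deg [ 0.3 -0.7  0.1] | q [-0.175 -0.506  2.333  0.237  0.536  1.24 ]
xyz tool mm [ 6.7  0.1 17.7] rot deg [ 0.3 -0.7  0.1] | q [-0.175 -0.506  2.333  0.237  0.536  1.24 ]
xyz tool mm [13.4  0.  26.4] rot deg [ 0.3 -0.7  0.1] | q [-0.175 -0.506  2.333  0.237  0.536  1.24 ]
xyz tool mm [16.6  0.  29.8] rot deg [ 0.3 -0.7  0.1] | q [-0.175 -0.506  2.333  0.237  0.536  1.24 ]
```

View pics/st16.png

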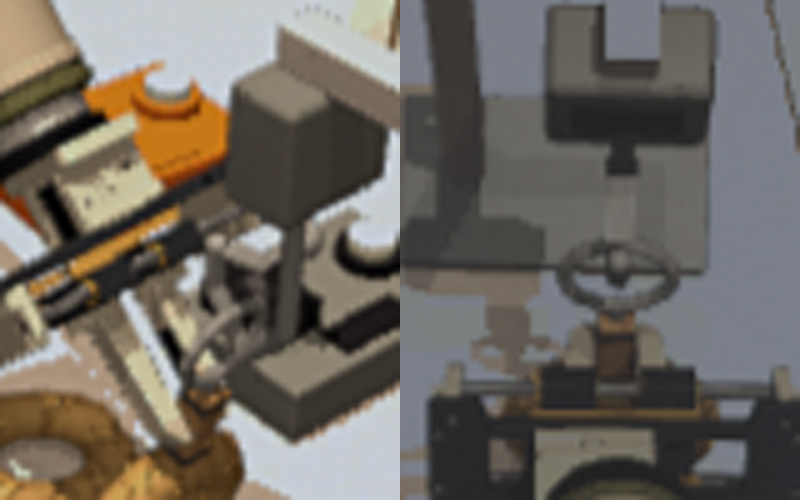

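The wreath pivots as planned and the gate is shut. I continue.

{"api": "play_rows", "payload": {
  "angular": [
    [0,0,0],
    [0,0,0],
    [0,0,0],
    [0,0,0],
    [0,0,0]
  ],
  "xyz": [
    [0,0,5],
    [2,0,6],
    [4,0,6],
    [4,0,5],
    [0,0,0]
  ],
  "fingers": [-1,-1,-1,-1,-1]
}}

```text
clock: 18.05
tcp_pos: [0.6379, -0.0108, 0.1662]
ee_rot: [0.922, 0.0, 0.387, 0.003]
contact_force: [0.1, -0.3, -2.3]
gripper_width: 0.0201
```

```bash
python3 - <<'E'
from st import *
st(17)
for t in(5,0):arc(t)
E
```

```text
eye-seat mm [ 53.2   0.5 -28. ] tilt 44.49488108144722 F [ 0.1 -0.3 -2.3] w 0.020131704149305575
xyz tool mm [ 3.7  0.3 -0. ] rot deg [ 0.2 -0.5  0.1] | q [-0.164 -0.4    2.28   0.243  0.486  1.237]
xyz tool mm [9.  0.3 5.8] rot deg [ 0.2 -0.5  0.1] | q [-0.164 -0.4    2.28   0.243  0.486  1.237]
```

View pics/st17.png

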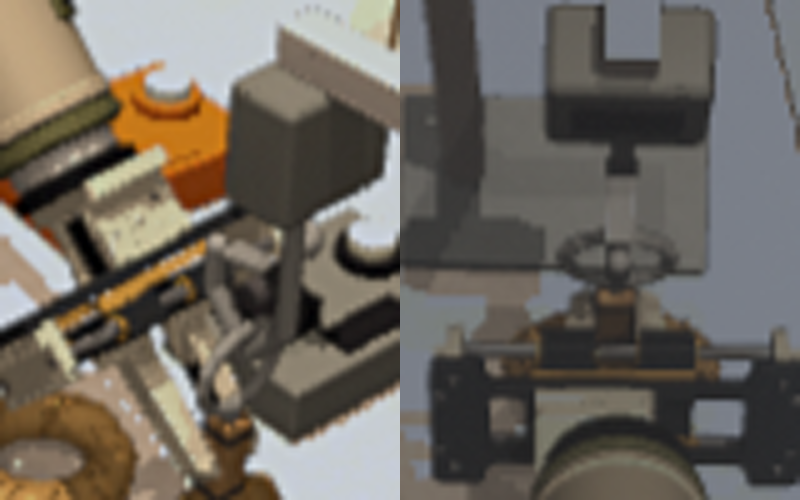

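{"api": "play_rows", "payload": {
  "angular": [
    [0,0,0],
    [0,0,0],
    [0,0,0],
    [0,0,0],
    [0,0,0],
    [0,0,0]
  ],
  "xyz": [
    [3,0,3],
    [0,0,0],
    [0,0,0],
    [0,0,0],
    [0,0,0],
    [0,0,0]
  ],
  "fingers": [-1,-1,-0.45,-0.2,0.1,0.3]
}}

```text
clock: 18.75
tcp_pos: [0.6431, -0.011, 0.169]
ee_rot: [0.921, 0.0, 0.389, 0.003]
contact_force: [0.7, 0.0, 0.5]
gripper_width: 0.0445
```

```bash
python3 - <<'E'
from st import *
st(18)
E
```

```text
eye-seat mm [ 58.2   0.3 -25. ] tilt 44.256946503295595 F [0.7 0.  0.5] w 0.0444854807376828
```

View pics/st18.png

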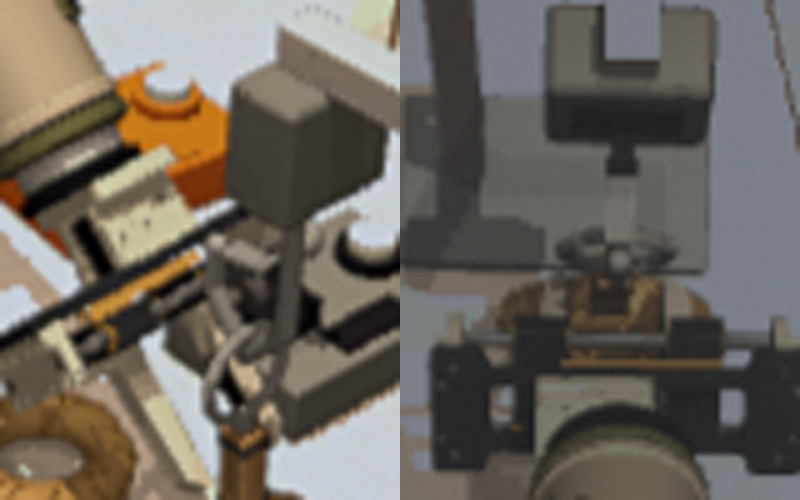

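Released and hanging, and the fingers read no force. I open fully and back off along the tool axis.

{"api": "play_rows", "payload": {
  "angular": [
    [0,0,0],
    [0,0,0],
    [0,0,0],
    [0,0,0],
    [0,0,0],
    [0,0,0],
    [0,0,0]
  ],
  "xyz": [
    [0,0,0],
    [0,0,0],
    [0,0,-6],
    [0,0,-10],
    [0,0,-14],
    [0,0,-16],
    [0,0,-16]
  ],
  "fingers": [1,1,1,1,1,1,1]
}}

```text
clock: 19.55
tcp_pos: [0.5956, -0.0104, 0.2111]
ee_rot: [0.922, 0.0, 0.386, 0.002]
contact_force: [0.6, 0.0, 0.5]
gripper_width: 0.0928
```

```bash
python3 - <<'E'
from st import *
st(19)
np.set_printoptions(precision=3,suppress=True)
for p in((.56,-.011,.28),(.50,-.011,.30),(.45,0.,.30)):
  for t in(60,75,90): 
    q,e=ik(np.array(p),Rt(t),[-.2,-.5,2.1,.1,1,1.3]);print(p,t,q,round(e,4))
plan((.54,-.011,.27),Rt(60))
E
```

```text
eye-seat mm [11.1  0.8 16.8] tilt 44.56101577302005 F [0.6 0.  0.5] w 0.09276574186897382
(0.56, -0.011, 0.28) 60 [-0.168 -0.539  2.05   0.094  1.115  1.383] 0.0
(0.56, -0.011, 0.28) 75 [-0.135 -0.266  1.779  0.036  1.369  1.433] 0.0
(0.56, -0.011, 0.28) 90 [-0.111  0.005  1.509  0.     1.628  1.46 ] 0.0
(0.5, -0.011, 0.3) 60 [-0.201 -0.743  2.137  0.106  1.234  1.361] 0.0
(0.5, -0.011, 0.3) 75 [-0.155 -0.443  1.879  0.04   1.446  1.416] 0.0
(0.5, -0.011, 0.3) 90 [-0.125 -0.161  1.63   0.     1.673  1.446] 0.0
(0.45, 0.0, 0.3) 60 [-0.192 -0.89   2.205  0.095  1.332  1.38 ] 0.0203
(0.45, 0.0, 0.3) 75 [-0.146 -0.596  1.982  0.038  1.497  1.427] 0.0
(0.45, 0.0, 0.3) 90 [-0.114 -0.302  1.749  0.     1.694  1.457] 0.0
xyz tool mm [  0.9   0.8 -80. ] rot deg [  0.3 -15.7   0.1] | q [-0.184 -0.626  2.34   0.21   0.649  1.27 ]
```

View pics/st19.png

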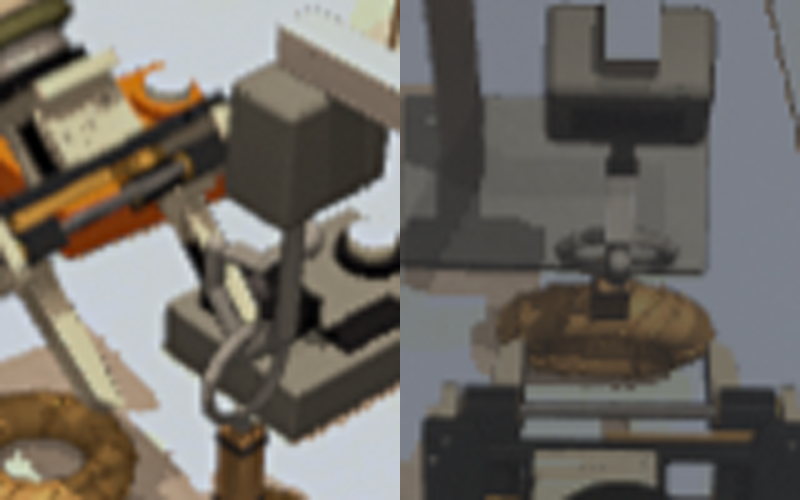

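The wreath hangs still with the fingers clear. I go back further and turn the tool down.

{"api": "play_rows", "payload": {
  "angular": [
    [0,0,0],
    [0,0,0],
    [0,-4,0],
    [0,-6,0],
    [0,-6,0],
    [0,-7,0],
    [0,-7,0],
    [0,-7,0],
    [0,-7,0]
  ],
  "xyz": [
    [0,0,-22],
    [0,0,-25],
    [0,0,-25],
    [0,0,-20],
    [-10,0,-10],
    [-10,0,0],
    [-10,0,0],
    [-10,0,0],
    [0,0,0]
  ],
  "fingers": [1,1,1,1,0,-1,-1,-1,-1]
}}

```text
clock: 20.55
tcp_pos: [0.4866, -0.0105, 0.2692]
ee_rot: [1.0, -0.002, 0.003, 0.003]
contact_force: [0.3, -0.2, 1.6]
gripper_width: 0.0575
```

```bash
python3 - <<'E'
from st import *
st(20)
a=load("top",20);b=load("top",5)
D=np.array([[1,0,0],[0,-1,0],[0,0,-1.]]).T
plan([.46,.15,.28],D); plan([.4585,.324,.15],D)
u=((195+.5)/8-.5+180,(320+.5)/8-.5+200)
for z in(.05,.06,.07):print("btn",onz(b,u,z).round(4))
E
```

```text
eye-seat mm [-65.4   0.2  13.8] tilt 89.65160240849536 F [ 0.3 -0.2  1.6] w 0.057494312563752106
xyz tool mm [ -28.  -160.3  -16.7] rot deg [ 0.3  0.1 -0.2] | q [-0.123 -0.191  1.721 -0.005  1.613  1.451]
xyz tool mm [ -29.8 -335.   112.5] rot deg [ 0.3  0.1 -0.2] | q [-0.123 -0.191  1.721 -0.005  1.613  1.451]
btn [0.461  0.3281 0.05  ]
btn [0.4596 0.3259 0.06  ]
btn [0.4582 0.3237 0.07  ]
```

View pics/st20.png

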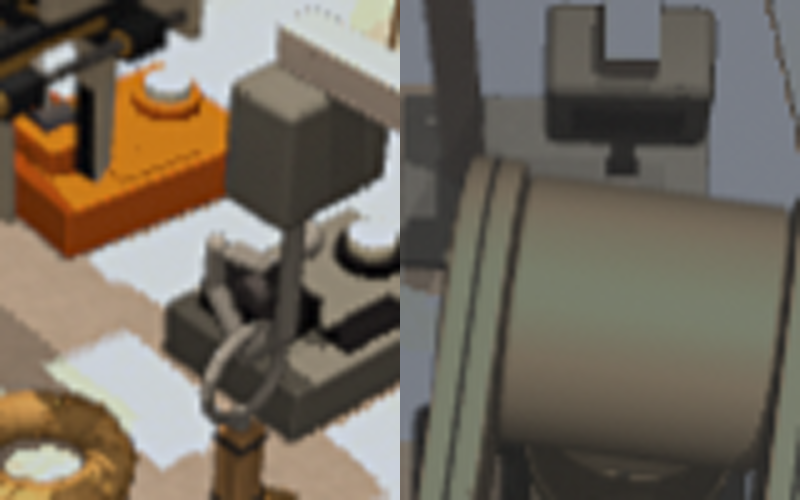

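{"api": "play_rows", "payload": {
  "angular": [
    [0,0,0],
    [0,0,0],
    [0,0,0],
    [0,0,0],
    [0,0,0],
    [0,0,0],
    [0,0,0],
    [0,0,0],
    [0,0,-8.5],
    [0,0,-8.5],
    [0,0,-8.5],
    [0,0,-8.5]
  ],
  "xyz": [
    [-5,-25,0],
    [-5,-40,0],
    [-5,-45,0],
    [-5,-45,0],
    [-5,-45,0],
    [-5,-45,0],
    [0,-45,0],
    [0,-40,0],
    [0,0,0],
    [0,0,0],
    [0,0,0],
    [0,0,0]
  ],
  "fingers": [-1,-1,-1,-1,-1,-1,-1,-1,-1,-1,-1,-1]
}}

```text
clock: 21.85
tcp_pos: [0.4585, 0.3353, 0.2618]
ee_rot: [0.956, 0.293, 0.016, -0.003]
contact_force: [-0.1, -0.8, -0.2]
gripper_width: 0.0005
```

{"api": "play_rows", "payload": {
  "angular": [
    [0,0,-8.5],
    [0,0,-8.5],
    [0,0,-8.5],
    [0,0,-8.5],
    [0,0,-8.5],
    [0,0,-8.5],
    [0,0,-4],
    [0,0,0]
  ],
  "xyz": [
    [0,0,0],
    [0,0,0],
    [0,0,0],
    [0,0,0],
    [0,0,0],
    [0,0,0],
    [0,0,0],
    [0,0,0]
  ],
  "fingers": [-1,-1,-1,-1,-1,-1,-1,-1]
}}

```text
clock: 22.65
tcp_pos: [0.4586, 0.3367, 0.2653]
ee_rot: [0.707, 0.707, 0.031, 0.007]
contact_force: [0.2, 0.0, 0.2]
gripper_width: 0.0006
```

```bash
python3 - <<'E'
from st import *
st(21)
D=np.array([[0,1,0],[1,0,0],[0,0,-1.]]).T
plan([.459,.324,.12],D)
s=load("scene",21);crop(s,300,150,460,350,4,"s21")
E
```

```text
eye-seat mm [-183.9  437.4   12.3] tilt 88.08609055453044 F [0.2 0.  0.2] w 0.0006478124201630834
xyz tool mm [-17.4  -7.1 144.6] rot deg [ 3.  -1.9 -0.2] | q [ 5.420e-01 -3.200e-02  1.573e+00  1.000e-03  1.539e+00  5.460e-01]
```

View pics/s21.png

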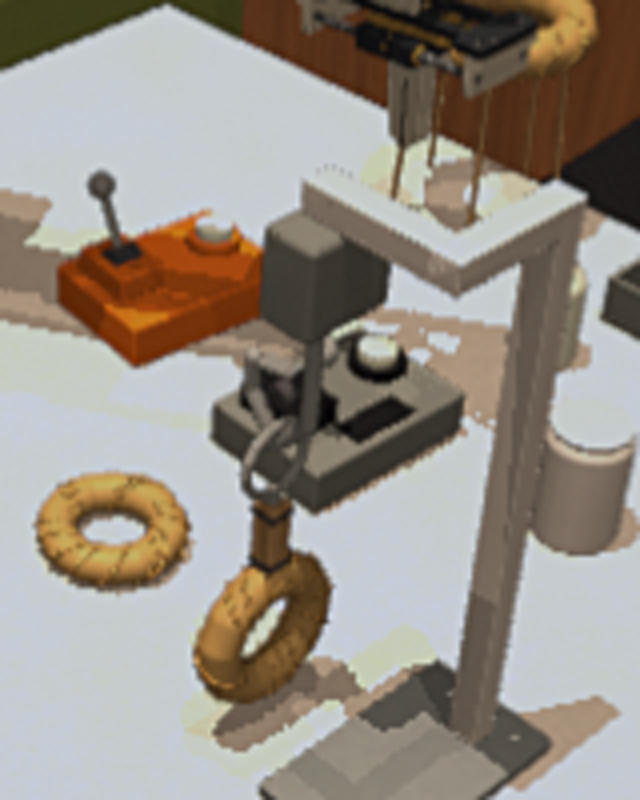

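View pics/st21.png

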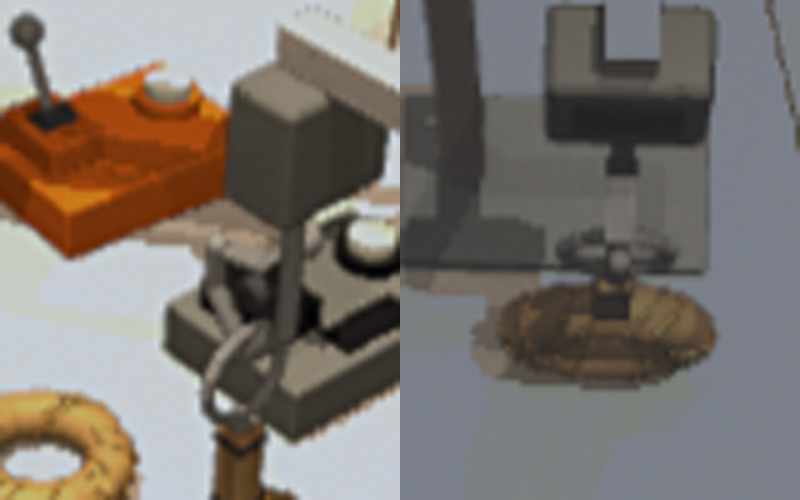

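The wreath hangs plumb (grip at (268,540), ring at (262,625)), with the gate shut and the hook through the eye. I check the eye position against the seat and go above the button.

{"api": "play_rows", "payload": {
  "angular": [
    [3,-2,0],
    [0,0,0],
    [0,0,0],
    [0,0,0],
    [0,0,0],
    [0,0,0]
  ],
  "xyz": [
    [-10,-3,0],
    [0,0,40],
    [0,0,40],
    [0,0,40],
    [0,0,15],
    [0,0,0]
  ],
  "fingers": [-1,-1,-1,-1,-1,-1]
}}

```text
clock: 23.35
tcp_pos: [0.4574, 0.3274, 0.1288]
ee_rot: [0.713, 0.701, 0.005, 0.001]
contact_force: [0.0, -0.7, 0.3]
gripper_width: 0.0005
```

```bash
python3 - <<'E'
from st import *
print(proj(load("scene",21),[SEAT+[0,0,-.028],SEAT+[0,0,-.094]]))
D=np.array([[0,1,0],[1,0,0],[0,0,-1.]]).T
plan([.459,.324,.085],D)
c=snapshot("scene");np.savez("scene22.npz",**c);crop(load("scene",22),300,150,460,350,4,"s22")
E
```

```text
[[368.48505224 264.13709411]
 [367.09621106 282.87704746]]
xyz tool mm [-3.6  1.3 43.8] rot deg [ 0.5 -0.3 -1. ] | q [ 5.310e-01  8.000e-02  1.708e+00 -1.000e-03  1.343e+00  5.480e-01]
```

View pics/s22.png

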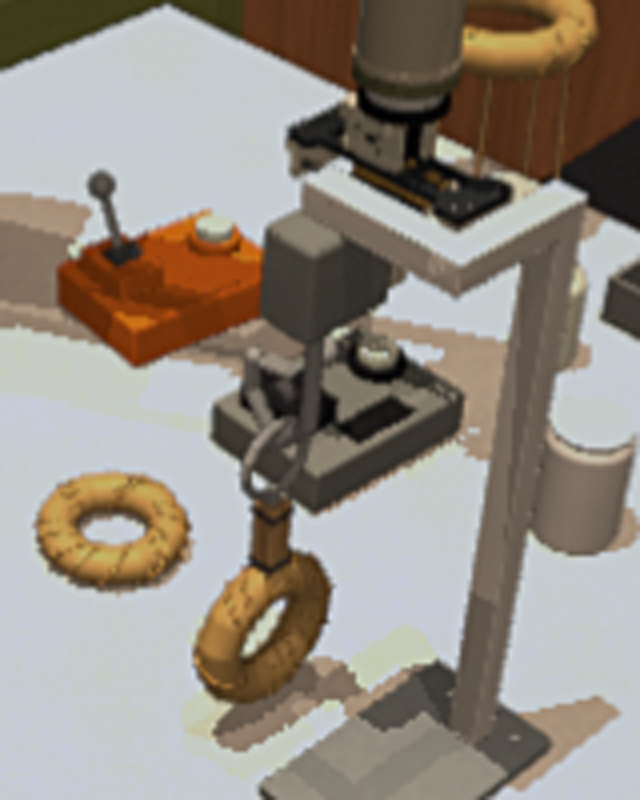

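The eye centre is within 1.5 px of its place for a seated eye. Now I press, in small steps.

{"api": "play_rows", "payload": {
  "angular": [
    [0,0,0],
    [0,0,0],
    [0,0,0],
    [0,0,0],
    [0,0,0]
  ],
  "xyz": [
    [-2,0,15],
    [-1,0,15],
    [0,0,15],
    [0,0,8],
    [0,0,0]
  ],
  "fingers": [-1,-1,-1,-1,-1]
}}

```text
clock: 23.9
tcp_pos: [0.4609, 0.3261, 0.0768]
ee_rot: [0.714, 0.7, 0.009, 0.002]
contact_force: [-0.9, 0.1, -0.7]
gripper_width: 0.0007
```

{"api": "play_rows", "payload": {
  "angular": [
    [0,0,0],
    [0,0,0],
    [0,0,0]
  ],
  "xyz": [
    [0,0,4],
    [0,0,4],
    [0,0,0]
  ],
  "fingers": [-1,-1,-1]
}}

```text
clock: 24.2
tcp_pos: [0.4615, 0.3266, 0.0688]
ee_rot: [0.714, 0.7, 0.009, 0.003]
contact_force: [1.3, -0.7, -1.0]
gripper_width: 0.0006
```

{"api": "play_rows", "payload": {
  "angular": [
    [0,0,0],
    [0,0,0],
    [0,0,0]
  ],
  "xyz": [
    [0,0,4],
    [0,0,4],
    [0,0,0]
  ],
  "fingers": [-1,-1,-1]
}}

```text
clock: 24.5
tcp_pos: [0.4623, 0.3271, 0.0617]
ee_rot: [0.714, 0.7, 0.01, 0.003]
contact_force: [-1.6, -0.6, 4.1]
gripper_width: 0.0002
```

{"api": "play_rows", "payload": {
  "angular": [
    [0,0,0],
    [0,0,0],
    [0,0,0]
  ],
  "xyz": [
    [0,0,3],
    [0,0,3],
    [0,0,0]
  ],
  "fingers": [-1,-1,-1]
}}

```text
clock: 24.8
tcp_pos: [0.4629, 0.3275, 0.0621]
ee_rot: [0.714, 0.7, 0.01, 0.003]
contact_force: [-2.3, -1.3, 3.2]
gripper_width: 0.0004
```

{"api": "play_rows", "payload": {
  "angular": [
    [0,0,0],
    [0,0,0],
    [0,0,0]
  ],
  "xyz": [
    [0,0,6],
    [0,0,6],
    [0,0,6]
  ],
  "fingers": [-1,-1,-1]
}}

```text
clock: 25.1
tcp_pos: [0.4645, 0.3285, 0.0601]
ee_rot: [0.713, 0.701, 0.01, 0.004]
contact_force: [-29.7, -19.5, 59.6]
gripper_width: 0.0003
```

```bash
python3 - <<'E'
from st import *
c=snapshot("scene");np.savez("scene23.npz",**c);crop(load("scene",23),350,190,430,270,8,"s23");print(robot.sense()["contact_force"],robot.sense()["tcp_pos"])
E
```

```text
[-29.89494761 -19.29648502  58.02289642] [0.46441594 0.32843841 0.0600832 ]
```

View pics/s23.png

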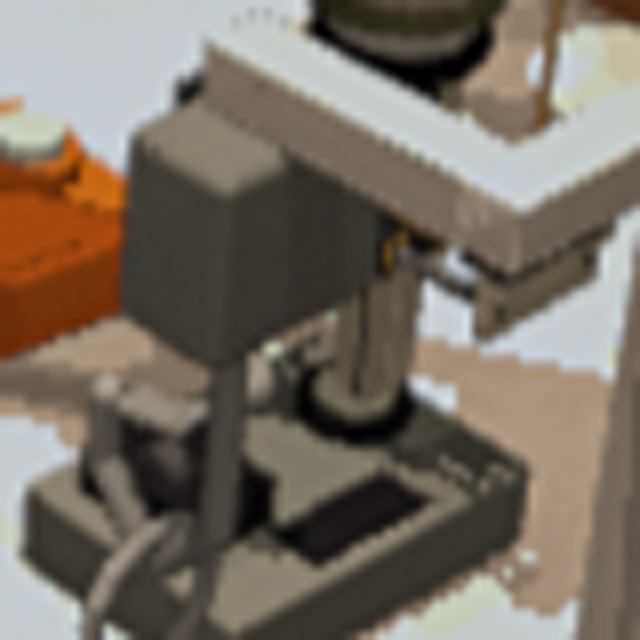

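The force rose to 4 N over about 7 mm of travel and then hit a hard stop near z 60 mm, so the button was all the way down. I lift off.

{"api": "play_rows", "payload": {
  "angular": [
    [0,0,0],
    [0,0,0],
    [0,0,0],
    [0,0,0],
    [0,0,0],
    [0,0,0],
    [0,0,0],
    [0,0,0]
  ],
  "xyz": [
    [0,0,-4],
    [0,0,-10],
    [0,0,-25],
    [0,0,-40],
    [0,0,-40],
    [0,0,-40],
    [0,0,-40],
    [0,0,0]
  ],
  "fingers": [-1,-1,-1,-1,-1,-1,-1,-1]
}}

```text
clock: 25.95
tcp_pos: [0.4599, 0.3264, 0.2691]
ee_rot: [0.713, 0.701, 0.011, 0.004]
contact_force: [0.5, 0.2, 0.4]
gripper_width: 0.0005
```

{"api": "play_rows", "payload": {
  "angular": [
    [0,0,0],
    [0,0,0],
    [0,0,0],
    [0,0,0],
    [0,0,0]
  ],
  "xyz": [
    [40,0,0],
    [45,0,0],
    [45,0,0],
    [30,0,0],
    [0,0,0]
  ],
  "fingers": [-1,-1,-1,-1,-1]
}}

```text
clock: 26.45
tcp_pos: [0.4643, 0.4912, 0.2698]
ee_rot: [0.715, 0.699, 0.013, 0.004]
contact_force: [-0.2, 0.0, -0.3]
gripper_width: 0.0003
```

```bash
python3 - <<'E'
from st import *
s=robot.sense();print(s["tcp_pos"],s["contact_force"])
for n in("scene","top"):
    c=snapshot(n);np.savez(n+"24.npz",**c)
crop(load("scene",24),300,150,460,350,4,"s24");cv2.imwrite("pics/t24.png",load("top",24)["image"][...,::-1])
E
```

```text
[0.46427501 0.49121411 0.26976549] [-0.19060482  0.01913525 -0.26946249]
```

View pics/s24.png

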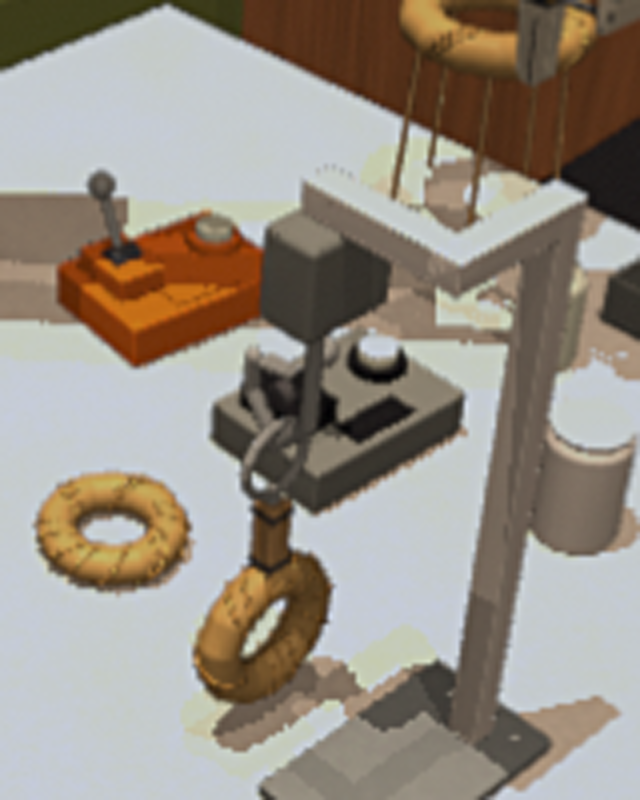

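View pics/t24.png

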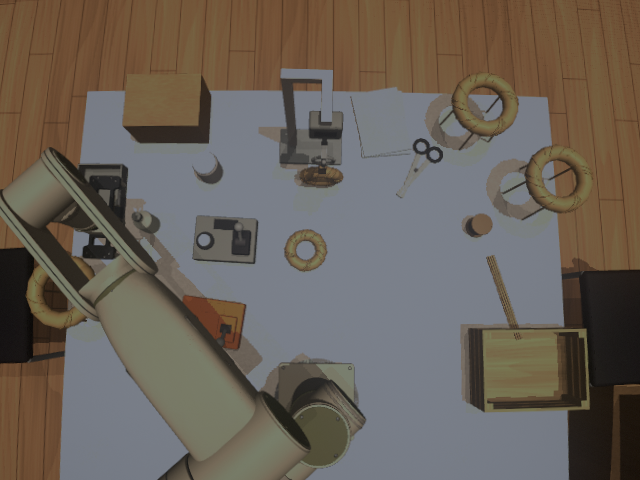

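Both pictures show the wreath hanging plumb, the lever on at (238,227), the button up and the bystanders where they were. I hand the job in.

```bash
python3 - <<'E'
from rig import robot
print(robot.finish_job())
E
```

```text
the job is handed in; nothing more can be done
None
```

I weighed the wreath and handed the job in at about 26.5 s of the 72 s; it reports no verdict. I switched the scale on, hooked the eye past the sprung gate and released the wreath. Once it hung still, I pressed hold and let it up.

**Last checks**
- **Wreath:** it hangs plumb with the gate shut, and the eye centre was within 1.5 px of its place for a seated eye.
- **Lever:** it still leans to the on side. Its tip moved about 60 mm, the full swing.
- **Hold button:** about 4 N over about 7 mm of travel, then a hard stop near z 60 mm. It looks up again in the last picture. I judged the full press by force and height only, because no joint value is readable.
- **Bystanders:** the plain wreath, tin, scissors, spool and glue look unmoved by eye in the last top picture; I did not measure them.
- **Gripper:** it was clear of everything and read no contact force at hand-in.

**What went wrong on the way**
- **First lever push:** the fingertips pressed on the raised block under the lever, reading about 34 N. I repeated the push higher up the lever.
- **First grasp:** the fingers shut above the grip and turned the wreath slightly. I measured it again and regrasped.
- **Button stop:** the fingertips pressed with about 60 N for a moment, below the 120 N wrist limit.

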